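# Pry the loose lid off the steel box and park it on its shelf

## Task

Open the steel box: take the squat bottle off its lid and stand it upright on the worktop, and swing both holding clips right out to the sides of the box. Then pry the lid up by the edge that overhangs the box at the end away from the shelf, until its lip clears the box wall, and push it along until it lies wholly on the shelf joined to the box, lip down on the shelf. Do not knock the glassware standing round it or the dish inside the box.

Things in the scene. Friction and masses are not known exactly. Their poses are not given: they have to be found in the camera images.
- steel_box: Fixed open-topped sheet-steel box, outside 90 mm (x) by 100 mm (y) by 60 mm high, walls and floor 3 mm. Origin under the box's centre on the worktop; its own +x points from the box's front back to the lid shelf, z up. Shelf to the right as seen from the robot (yaw -2.4 to -1.7), so y points away from the robot. An ear with a clip's pivot post stands out at each side at x = +15, y = +-64 mm; ears end at y = +-72 mm.
- lid: Loose steel lid, about 0.18 kg: plate 110 mm (x) by 104 mm (y) by 5 mm, axes as the box's. Origin at the middle of the plate's underside; closed, that is at x = -10, z = 60 mm of the box: rear edge flush with the box's rear wall, front edge 20 mm beyond the front wall.
- lid_lip (a point): Middle of the lid's overhanging front edge, at the plate's underside (lid x = -55 mm): where to pry. A lip 4 mm thick, 80 mm wide, hangs 8.5 mm down at lid x = -41 to -37 mm, 2 mm before the box's front wall; it bars pushing the lid back until the front is lifted. The 14 mm of underside before the lip is free to reach under from the front.
- bottle: Squat white plastic bottle with a blue cap, 46 mm diameter, 92 mm high, 0.12 kg, standing loose on the lid. Origin at the centre of its underside, z up the bottle.
- clip_far (a joint): Swivel clip on the far side (pivot at box x = +15, y = +64 mm), rad; friction 0.04 N m, stays where left. 0: arm points straight across over the lid; grows as the arm's tip swings back toward the shelf; 1.57: along the side, clear of the lid; stop at 1.75. Starts at -0.3 to 0.3. Arm 11 mm wide, 2 mm above the lid, top z = 71 mm, end 33 mm from the pivot.
- clip_near (a joint): Swivel clip on the box's side nearer the robot (pivot at box x = +15, y = -64 mm), mirror image: also 0 across the lid, and it also grows as the tip swings toward the shelf.
- clip_far_tab (a point): Top centre (z = 90 mm) of the thumb tab that stands up on the far clip's arm 26 mm from its pivot: 4 mm thick, 12 mm long along the arm, 19 mm tall above the arm. Push the face that looks to the box's front.
- clip_near_tab (a point): The same on the near clip.
- dish: Shallow clear dish, 65 mm diameter, 15 mm high, loose on the floor inside the box; to be left there.
- beaker: Clear small beaker, about 56 mm diameter, 74 mm high, standing on the worktop beyond the box's rear end and the shelf as seen from the robot; bystander. Origin under its centre.
- flask: Conical flask, 83 mm diameter at its foot, 130 mm high, standing on the worktop beyond the box as seen from the robot; bystander. Origin under its centre.
- stoppered: Small clear stoppered bottle, 35 mm diameter, 65 mm high, standing on the worktop close beyond the shelf's right end as seen from the robot; bystander. Origin under its centre.
- shelf_mid (a point): Centre of the top of the lid shelf behind the box, part of the box, at its x = +105 mm, z = 57 mm (3 mm below the box rim). The shelf is 104 mm wide and runs from the box's rear wall (x = +45 mm) to x = +165 mm, where an upright end panel, top z = 66 mm, stops the lid.
- clear_spot (a point): Centre of a patch of bare worktop, 120 mm across, to the right of the glassware: one good place for the bottle. Fixed.

How it is judged (in metres and radians):
On the way, in this order (a step that is already met when the one before it is completed fails the run):
1. the bottle stands upright on the worktop while the lid is still closed (height (world z) of bottle below 0.008 m and angle between bottle's own z axis and vertical below 0.1 rad and linear speed of bottle below 0.03 m/s and x of lid in the frame of steel_box below 0.01 m), for 0.2 s.
2. the lid lies on the shelf (x of lid in the frame of steel_box above 0.086 m and z of lid in the frame of steel_box above 0.05 m), for 0.2 s.
At the end, for the whole second after the job is handed in: The lid lies at rest on the shelf, right way up (within 0.15 rad of level), its origin 86 to 125 mm behind the box's origin and within 25 mm of the shelf's middle line; both clips stand at more than 1.3 rad; the bottle stands upright (within 0.1 rad) and at rest on the worktop (x of lid in the frame of steel_box between 0.086 and 0.125 m and y of lid in the frame of steel_box between -0.025 and 0.025 m and z of lid in the frame of steel_box between 0.055 and 0.07 m and angle between lid's own z axis and vertical below 0.15 rad and linear speed of each of lid, bottle below 0.02 m/s and value of joint each of clip_far, clip_near above 1.3 rad and height (world z) of bottle between -0.01 and 0.008 m and angle between bottle's own z axis and vertical below 0.1 rad); the robot touches nothing.
It fails at once if a glass bystander is pushed more than 20 mm or tipped (distance of any of beaker, flask, stoppered from where it was at the start of the episode above 0.02 m or angle between any of beaker, flask, stoppered's own z axis and vertical above 0.3 rad).
It fails at once if the dish inside the box is knocked (distance of dish from where it was at the start of the episode above 0.02 m or angle between dish's own z axis and vertical above 0.3 rad).
It fails at once if the bottle is tipped over (angle between bottle's own z axis and vertical above 0.7 rad).
It fails at once if the lid falls off or into the box (z of lid in the frame of steel_box below 0.045 m or angle between lid's own z axis and vertical above 0.8 rad).
It also fails if it takes over 69 s, if anything falls off the work surface, if the arm or the gripper's body presses on something with over 40 N, if the wrist force passes 120 N, or if a joint passes its speed limit or range.

## Robot

A 6-joint arm with a two-finger parallel gripper is mounted at the origin on a cart in front of the work surface, level with it; the furniture and walls round the work are solid. World frame = base frame: x ahead of the robot, y to its left, z up, the work surface at z = 0. Lengths are in m, angles in degrees, forces in N, time in s.
With the tool pointing down it reaches from about 0.4 to 0.825 m from the base axis. Payload 7 kg.
Tool frame: the origin (TCP) lies midway between the tips of the shut fingers; the grasp point (between the pads) lies 19 mm behind it (ctrl.grasp_offset is the distance from the TCP to the grasp point, in m); z points along the fingers, x is the direction in which the jaws open and shut, and the axes are right-handed (so a half turn about z gives the same grasp; the last joint's range is limited). The gripper opens to 88 mm and grips with 3 to 60 N. Pads are 19 mm wide; open, the fingers measure 130 mm over their backs; the gripper's body (78 mm by 193 mm) begins 47 mm behind the grasp point.
Start: joints at [85.892, 20.546, 0.682, 0, -70.136, -16.507], TCP at [0.238, 0.632, 0.227] pointing down, gripper open.
Joint ranges: [-176.03, 176.03], [-82.01, 121.73], [-58.28, 71.71], [-173.87, 95.51], [-174.79, -0.11], [-173.66, 173.66]. Speed limits (degrees/s): [136.94, 136.94, 172.46, 180, 180, 180].

## Interface

Orientations are given as [roll, pitch, yaw] about the fixed x, y, z axes, in that order (R = Rz(yaw) Ry(pitch) Rx(roll)).
In Python, from plant import sensors, snapshot, order, ctrl gives the robot as it stands.
- The arm moves only by the tool send_rows, never from a script. Its argument "commands" is a list of rows, each a list of 3 entries, a list of its own where there are three numbers: the closure, from 0 (fully open) to 1 (shut), then the shift along the world's x, y, z in units of 0.25 m (1.0 is 0.25 m), then the turn, a rotation vector about the world's x, y, z in units of 360 degrees (1.0 is 360 degrees). In form: [[hand, [x, y, z], [ax, ay, az]], ...]. A call has 1 to 12 rows; each row shifts and turns the pose as measured when the row begins; what a row does not reach is not made up. A row lasts 1/10 s, in which the tool goes at most 50 mm and 8.59 degrees, less where a joint would pass 70% of its speed; a pose out of reach is approached as far as the arm can. A call with a number of a shift or a turn outside -1 to 1 is refused whole. A call with a gripper value outside its range is refused whole. The fingers move at their own pace and stop on an object; the grip force is fixed at half the most. Time passes only in rows, so rows that do not move let the fingers close. It gives the time, the measured TCP pose, the force and the opening at its end, in the units of the state.
- sensors.get_obs(): the state, without advancing time (a new reading comes with each control period).
- snapshot(name): name is "scene" or "side" or "wrist"; returns a dict with "color" (480x640x3 uint8, blue, green, red), "z_map" (480x640 float32, m along the optical axis (not along the pixel's ray), 0 where there is no reading), "mtx" (3x3 intrinsics, pixels), "xyz" and "attitude" of the camera in the world. Camera axes: x right, y down, z forward; pixel columns grow to the right and rows downward; lengths in m; the calibration is good to about 2 mm. A picture is of the moment at which its call begins.
- order.close_job(): hands the job in, once; it reports no verdict.
The state is a dict: "clock": time; "joint_pos": joint angles; "qvel": joint speeds; "tau": joint torques, N m; "tool_pos": TCP position; "orientation": TCP orientation; "force": force on the tool from outside, world axes, zero at the start; "moment": the same for the moment, N m; "opening": finger opening in m.
Only numpy, scipy, OpenCV 4.12 (cv2) and the standard library are available. Lean on these libraries where they do the work, as an engineer would, in place of code of your own. Each camera call takes 0.05 s, during which the arm holds its last target.

## Working session

There is one attempt and no reset: what is moved stays moved. The work goes in short steps, Python scripts to look and compute and a tool call to move; the robot and the scene stay as the last step left them, time stands still between calls to the robot, and variables do not carry over. Pictures are saved under pics/ and viewed, and the job is handed in when it is done.

Besides the shell and the picture viewer there is one more tool, called after "Call:" as a command line: name --argument value ..., lists and objects as JSON in quotes. send_rows: Moves the arm, as the interface text tells. Its arguments: {"type":"object","properties":{"commands":{"type":"array","items":{"type":"array"}}},"required":["commands"]}

```bash
ls; mkdir -p pics; cat > h.py <<'E'
import numpy as np, cv2
from plant import sensors, snapshot, order, ctrl
from scipy.spatial.transform import Rotation as R
def snap(n,f):
    s=snapshot(n); cv2.imwrite('pics/'+f+'.png',s['color']); np.savez('pics/'+f+'.npz',**{k:np.array(v) for k,v in s.items()}); return s
E
python3 - <<'E'
from h import *
o=sensors.get_obs(); print(o)
for n in ['scene','side','wrist']:
    s=snap(n,n+'0'); print(n,s['mtx'],s['xyz'],s['attitude'])
E
```

```text
pics
{'clock': 0.0, 'joint_pos': array([ 8.58906615e+01,  2.05918236e+01,  6.35025303e-01, -1.94578587e-02,
       -7.01360992e+01, -1.65080059e+01]), 'qvel': array([-0.0744713 ,  0.03209556,  0.12565381, -0.00278512, -0.10926858,
        0.02356544]), 'tau': array([ 1.95192308e-05, -5.82722104e+01,  2.93058532e+01,  6.99723333e+00,
        7.06657040e-03, -1.64618368e-04]), 'tool_pos': array([0.23752994, 0.63131497, 0.22562989]), 'orientation': array([-1.79991138e+02, -9.42662054e-02, -1.10623978e+02]), 'force': array([-0.05017558, -0.10022505,  0.52346496]), 'moment': array([-0.01068676,  0.02626171, -0.00157698]), 'opening': 0.0875659919389847}
scene [[485.07872219   0.         323.46016983]
 [  0.         485.07872219 237.45678427]
 [  0.           0.           1.        ]] [0.10337841 0.19941768 0.6475974 ] [-130.61539081   -0.50077401 -130.91403127]
side [[502.23389857   0.         336.20278061]
 [  0.         502.23389857 231.10579287]
 [  0.           0.           1.        ]] [ 0.25721227 -0.94248183  0.42125235] [-112.37960332   -0.89556064  -23.78466536]
wrist [[391.93696327   0.         318.89783989]
 [  0.         391.93696327 236.38644223]
 [  0.           0.           1.        ]] [0.30175777 0.60704557 0.38415102] [ 1.65063735e+02 -9.89429571e-02 -1.10657512e+02]
```

View pics/scene0.png

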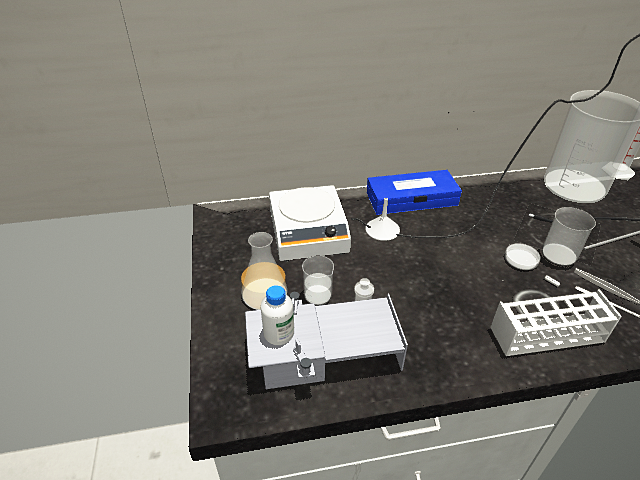

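View pics/side0.png

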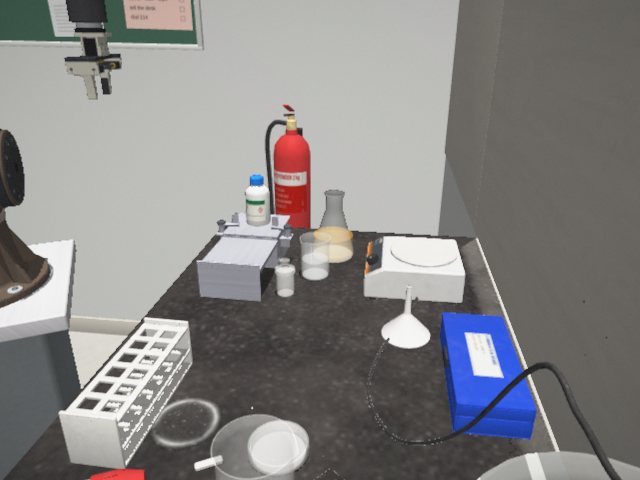

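View pics/wrist0.png

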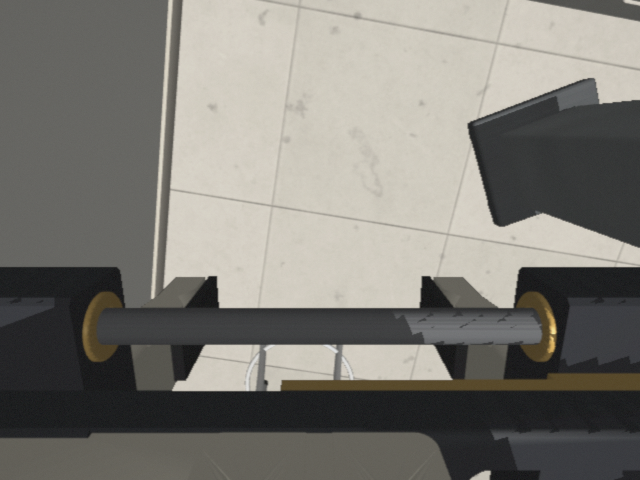

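The scene view shows the bottle at about (278,318) on the lid, the near clip at about (300,360), the far clip at about (295,303), and the shelf ending at (405,345). The flask is at (262,275), the beaker at (318,282) and the stoppered bottle at (364,290). Next I'll measure these using depth.

```bash
cat >> h.py <<'E'
def cloud(s):
    d=np.array(s['z_map']); K=np.array(s['mtx']); v,u=np.mgrid[:480,:640]
    rays=np.stack([(u-K[0,2])/K[0,0],(v-K[1,2])/K[1,1],np.ones(d.shape)],-1)
    Rm=R.from_euler('xyz',np.array(s['attitude']),degrees=True).as_matrix()
    return (rays*d[...,None])@Rm.T+np.array(s['xyz']), rays@Rm.T
def ray(s,u,v,z):
    K=np.array(s['mtx']);Rm=R.from_euler('xyz',np.array(s['attitude']),degrees=True).as_matrix()
    r=Rm@np.array([(u-K[0,2])/K[0,0],(v-K[1,2])/K[1,1],1]); c=np.array(s['xyz']); return c+r*(z-c[2])/r[2]
E
python3 - <<'E'
from h import *
s=np.load('pics/scene0.npz'); P,_=cloud(s)
c=s['color']
crop=c[220:420,200:460]; cv2.imwrite('pics/scene0z.png',cv2.resize(crop,None,fx=3,fy=3,interpolation=cv2.INTER_CUBIC)[:600,:780])
for (u,v) in [(350,330),(380,320),(260,345),(278,294),(278,320),(230,380),(305,363),(298,346),(430,350)]: print((u,v),P[v,u].round(4))
# shelf top + lid masks by height
for nm,lo,hi in [('shelf',.053,.0605),('lid',.062,.068)]:
    m=((P[...,2]>lo)&(P[...,2]<hi)&(s['z_map']>0)).astype(np.uint8); m[:220]=0;m[:,420:]=0
    n,l,st,_=cv2.connectedComponentsWithStats(m); 
    for k in np.argsort(-st[1:,4])[:2]+1:
        q=P[l==k]; r=cv2.minAreaRect((q[:,:2]*1000).astype(np.float32)); print(nm,st[k],q[:,2].mean().round(4),r)
s2=np.load('pics/side0.npz');P2,_=cloud(s2)
crop=s2['color'][160:320,180:380];cv2.imwrite('pics/side0z.png',cv2.resize(crop,None,fx=3.7,fy=3.7,interpolation=cv2.INTER_CUBIC))
E
```

```text
(350, 330) [ 0.4291 -0.1433  0.0581]
(380, 320) [ 0.4141 -0.1938  0.056 ]
(260, 345) [ 0.4909 -0.0202  0.0648]
(278, 294) [ 0.4828 -0.053   0.1578]
(278, 320) [ 0.4711 -0.0419  0.1225]
(230, 380) [0.5096 0.0281 0.0011]
(305, 363) [ 0.4184 -0.0462  0.0749]
(298, 346) [ 0.4397 -0.0511  0.0877]
(430, 350) [ 0.347  -0.2469  0.0011]
shelf [ 263  297  144   81 4466] 0.0573 ((443.35833740234375, -116.7415542602539), (221.4903106689453, 118.7894287109375), 66.82794189453125)
shelf [276 225  74  17 466] 0.0567 ((641.973388671875, -248.871826171875), (139.3599853515625, 26.55093765258789), 58.297550201416016)
lid [ 245  303   80   65 2832] 0.0655 ((486.1883544921875, -59.068756103515625), (110.02427673339844, 105.92411041259766), 58.629817962646484)
lid [275 220  73  15 547] 0.0636 ((654.356201171875, -253.52627563476562), (138.6874542236328, 42.78840637207031), 49.839176177978516)
```

View pics/scene0z.png

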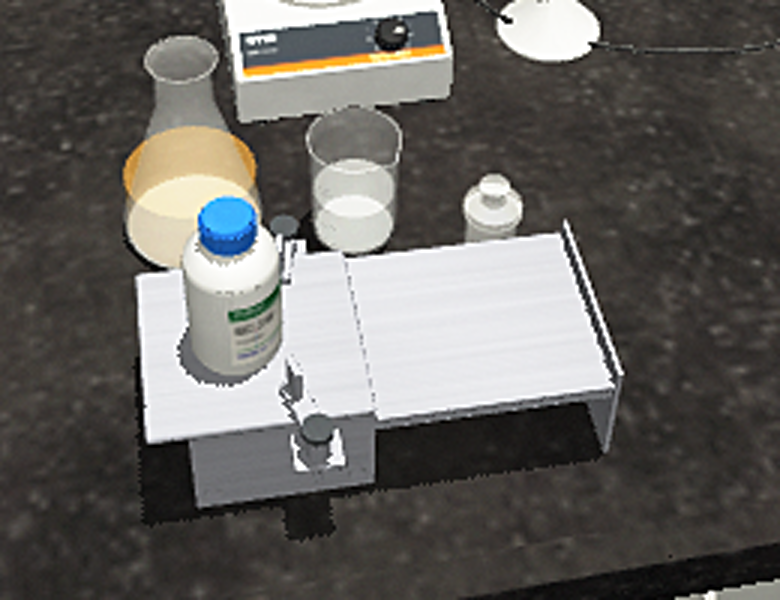

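View pics/side0z.png

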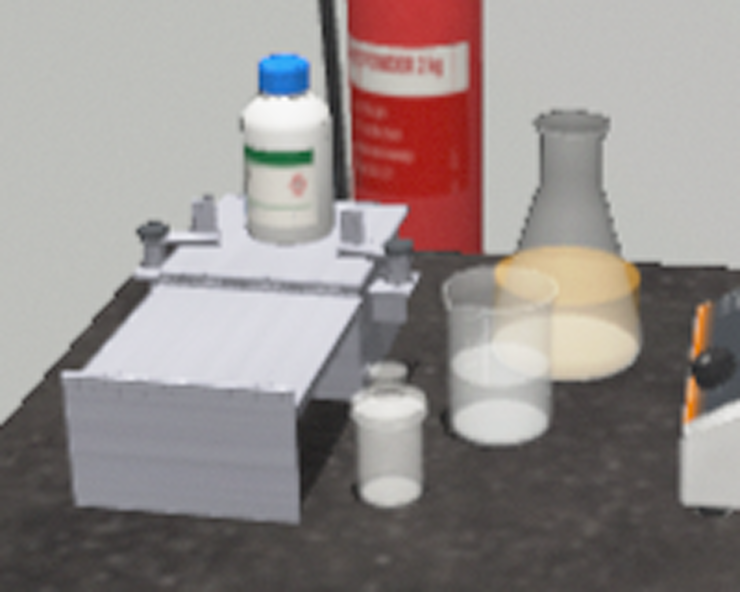

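```bash
python3 - <<'E'
from h import *
s=np.load('pics/scene0.npz'); P,_=cloud(s)
f=lambda U,V,z: ray(s,200+U/3,220+V/3,z)
# lid region by colour/height
pts=[f(137,275,.065),f(147,440,.065),f(374,411,.065),f(345,252,.065)]
for p in pts: print(p.round(4))
c=np.mean(pts,0)
ff=(pts[0]+pts[1])/2; rr=(pts[2]+pts[3])/2
print('c',c, 'yaw x',np.arctan2(*(rr-ff)[[1,0]]), np.linalg.norm(rr-ff),'w',np.linalg.norm(pts[0]-pts[1]),np.linalg.norm(pts[2]-pts[3]))
d=(pts[0]-pts[1])+(pts[3]-pts[2]); print('yaw from y',np.arctan2(d[1],d[0])-np.pi/2)
# end panel top
a,b=f(567,222,.066),f(620,375,.066); print('panel',a,b,np.linalg.norm(a-b)); d=a-b; print(np.arctan2(d[1],d[0])-np.pi/2)
# robust: shelf pixels inner
q=P[...,:]; 
m=(np.abs(P[...,2]-.0655)<.0025)&(s['z_map']>0); m[:300]=0;m[:,400:]=0
q=P[m]; 
# extents scan over yaw
best=None
for yaw in np.arange(-2.45,-1.6,.01):
    ex=np.array([np.cos(yaw),np.sin(yaw)]);ey=np.array([-ex[1],ex[0]])
    A=q[:,:2]@ex;B=q[:,:2]@ey
    e=[*np.percentile(A,[.3,99.7]),*np.percentile(B,[.3,99.7])]
    ar=(e[1]-e[0])*(e[3]-e[2])
    if best is None or ar<best[0]: best=(ar,yaw,e[1]-e[0],e[3]-e[2],(ex*(e[0]+e[1])+ey*(e[2]+e[3]))/2)
print(best)
E
```

```text
[ 0.5575 -0.04    0.065 ]
[0.4704 0.0131 0.065 ]
[ 0.4134 -0.0783  0.065 ]
[ 0.4993 -0.1327  0.065 ]
c [ 0.48515509 -0.05946269  0.065     ] yaw x -2.1295930624155557 0.10856795797691797 w 0.10206157887988564 0.10161865714062049
yaw from y -2.1265804344741435
panel [ 0.43707837 -0.2373701   0.066     ] [ 0.35056697 -0.1829808   0.066     ] 0.10218814858298393
-2.1320483908217964
(np.float64(0.027673656356593697), np.float64(-2.1500000000000066), np.float64(0.23193432795291424), np.float64(0.11931677643773292), array([ 0.44657454, -0.10585324]))
```

```bash
cat >> h.py <<'E'
yaw=-2.129; O=np.array([.4799,-.0680]); EX=np.array([np.cos(yaw),np.sin(yaw)]); EY=np.array([-EX[1],EX[0]])
def tobox(p): d=np.asarray(p)[...,:2]-O; return np.stack([d@EX*1000,d@EY*1000],-1)
def fromb(x,y): return O+EX*x/1000+EY*y/1000
E
python3 - <<'E'
from h import *
s=np.load('pics/scene0.npz'); P,_=cloud(s); s2=np.load('pics/side0.npz'); P2,_=cloud(s2)
for nm,S,PP in (('scene',s,P),('side',s2,P2)):
    hsv=cv2.cvtColor(S['color'],cv2.COLOR_BGR2HSV); m=cv2.inRange(hsv,(95,150,80),(125,255,255))
    m[:, :200 if nm=='scene' else 220]=0
    n,l,st,ce=cv2.connectedComponentsWithStats(m)
    for k in range(1,n):
        if 40<st[k,4]: q=PP[l==k]; print(nm,st[k],ce[k],q.mean(0).round(4),q.min(0).round(4),q.max(0).round(4))
B=tobox(P); sel=(S:=s['z_map']>0)
# bottle white body
m=sel&(P[...,2]>.075)&(P[...,2]<.12)&(np.abs(B[...,0]+20)<45)&(np.abs(B[...,1])<28); q=P[m]; q=q[q[:,2]<.118]
A=np.c_[2*q[:,:2],np.ones(len(q))]; x=np.linalg.lstsq(A,(q[:,:2]**2).sum(1),rcond=None)[0]; print('circle fit',x[:2],np.sqrt(x[2]+x[0]**2+x[1]**2),tobox(x[:2]),len(q))
# clip things z>.0685 near each side
for nm,ylo,yhi in (('near',-75,-30),('far',30,75)):
    for zl,zh in ((.068,.076),(.076,.081),(.081,.095)):
        m=sel&(P[...,2]>zl)&(P[...,2]<zh)&(B[...,0]>-20)&(B[...,0]<50)&(B[...,1]>ylo)&(B[...,1]<yhi); b=B[m]
        if len(b): print(nm,zl,len(b),b.mean(0).round(1),b.min(0).round(1),b.max(0).round(1),P[m][:,2].max())
B2=tobox(P2)
for nm,ylo,yhi in (('near',-75,-30),('far',30,75)):
    m=(s2['z_map']>0)&(P2[...,2]>.081)&(P2[...,2]<.095)&(B2[...,0]>-20)&(B2[...,0]<50)&(B2[...,1]>ylo)&(B2[...,1]<yhi); b=B2[m]
    if len(b): print('side',nm,len(b),b.mean(0).round(1),b.min(0).round(1),b.max(0).round(1),P2[m][:,2].max())
f=lambda U,V,z: ray(s,200+U/3,220+V/3,z)
g=lambda U,V,z: ray(s2,180+U/3.7,160+V/3.7,z)
for nm,p in dict(flaskbase=f(190,240,0),beak=f(355,235,0),flask_top=f(180,58,.13),beaktop=f(354,140,.074),stopTop=f(493,188,.065),beak2=g(500,422,0.0),stop2=g(390,490,0),flask2=g(580,345,0),flasktop2=g(571,122,.13)).items(): print(nm,p.round(3),tobox(p).round(0))
for u,v in [(430,260),(450,270),(440,300),(450,310),(470,280)]: print(u,v,ray(s,u,v,0).round(3),tobox(ray(s,u,v,0)).round(0))
E
```

```text
scene [ 367  170   95   45 2736] [413.22624269 192.15423977] [ 0.6264 -0.5199  0.0368] [ 1.034e-01 -6.383e-01  5.000e-04] [0.7253 0.1994 0.6476]
scene [266 286  19  19 307] [275.33876221 294.94788274] [ 0.4836 -0.0491  0.1581] [ 0.1034 -0.0656  0.1439] [0.5006 0.1994 0.6476]
side [250 175  13  10 121] [256.12396694 179.60330579] [ 0.4874 -0.0621  0.1524] [ 0.4764 -0.0714  0.1447] [ 0.5006 -0.0428  0.1574]
side [ 440  313   83  119 5204] [474.26729439 364.76902383] [ 0.624  -0.5464  0.0394] [ 0.2572 -0.9425 -0.0012] [ 0.7472 -0.396   0.4213]
side [ 464  378   72   61 2295] [509.04183007 415.19215686] [ 0.607  -0.6291  0.032 ] [ 0.2572 -0.9425  0.    ] [ 0.6561 -0.5976  0.4213]
circle fit [ 0.48950561 -0.05345885] 0.022674593506213758 [-17.42165321   0.44563985] 594
near 0.068 173 [ 11.2 -53.1] [ -4.4 -69.9] [ 29.  -30.9] 0.07599470250255036
near 0.076 31 [ 13.2 -58.4] [  4.7 -70.1] [ 21.3 -35.9] 0.08058336118308596
near 0.081 40 [  6.9 -39. ] [  3.7 -43.8] [ 10.1 -32.3] 0.09274789702139685
far 0.068 84 [13.8 53.9] [ 6.3 31.3] [39.6 74.1] 0.07591482618716394
far 0.076 25 [13.1 61.6] [ 
[... 152 characters left out ...]
 12.7 -30.6] 0.08954560058686861
side far 29 [10.3 40.9] [ 6.2 35.9] [13.3 46.3] 0.09001432571651463
flaskbase [ 0.61  -0.106  0.   ] [-37. 131.]
beak [ 0.55  -0.183  0.   ] [ 60. 120.]
flask_top [ 0.62  -0.117  0.13 ] [-32. 145.]
beaktop [ 0.554 -0.186  0.074] [ 60. 125.]
stopTop [ 0.482 -0.226  0.065] [133.  85.]
beak2 [ 0.557 -0.183  0.   ] [ 56. 126.]
stop2 [ 0.486 -0.227  0.   ] [132.  89.]
flask2 [ 0.63  -0.115  0.   ] [-40. 152.]
flasktop2 [ 0.619 -0.125  0.13 ] [-26. 148.]
430 260 [ 0.485 -0.414  0.   ] [291. 187.]
450 270 [ 0.442 -0.421  0.   ] [320. 155.]
440 300 [ 0.406 -0.346  0.   ] [275.  84.]
450 310 [ 0.379 -0.341  0.   ] [284.  59.]
470 280 [ 0.401 -0.428  0.   ] [347. 124.]
```

Call:
send_rows --commands '[[0,[0.067,-0.183,0],[0,0,0]],[0,[0.067,-0.183,0],[0,0,0]],[0,[0.067,-0.183,0],[0,0,0]],[0,[0.067,-0.183,0],[0,0,0]],[0,[0.067,-0.183,0],[0,0,0]],[0,[0.067,-0.183,0],[0,0,0]],[0,[0.067,-0.183,0],[0,0,0]],[0,[0.067,-0.183,0],[0,0,0]],[0,[0.067,-0.183,0],[0,0,0]],[0,[0.067,-0.183,0],[0,0,0]],[0,[0.067,-0.183,0],[0,0,0]],[0,[0.067,-0.183,0],[0,0,0]]]'

```text
clock: 1.35
tool_pos: [0.4366, 0.0696, 0.2217]
orientation: [-179.9, -0.2, -110.1]
force: [1.3, 0.7, 0.5]
opening: 0.088
```

Call:
send_rows --commands '[[0,[0.07,-0.16,0],[0,0,-0.011]],[0,[0.07,-0.16,0],[0,0,-0.011]],[0,[0.07,-0.16,0],[0,0,-0.011]],[0,[0,0,0],[0,0,0]]]'

```text
clock: 1.75
tool_pos: [0.4904, -0.0607, 0.2219]
orientation: [-179.8, -0.2, -122.7]
force: [-0.9, -0.2, -0.7]
opening: 0.0874
```

```bash
python3 - <<'E'
from h import *
o=sensors.get_obs(); print(o['tool_pos'],o['orientation'],o['joint_pos'].round(1))
snap('wrist','w1')
E
```

```text
[ 0.49039629 -0.06069373  0.22189782] [-179.80949699   -0.18036464 -122.69990428] [ 16.    3.4 -22.1   0.3 -64.4  41.2]
```

View pics/w1.png

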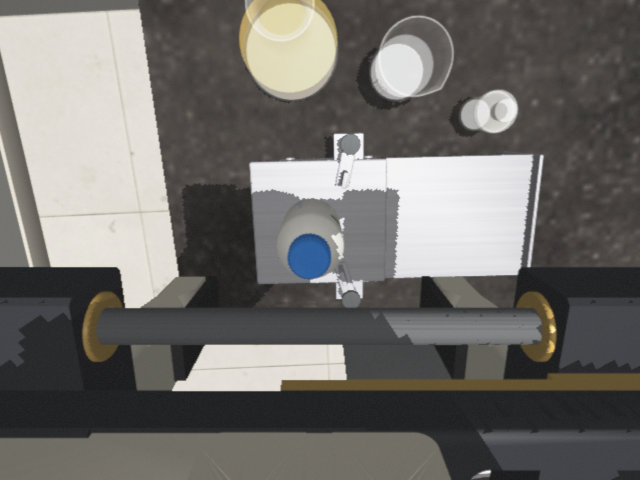

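The wrist view shows the bottle's cap at (309,256), the lid's front edge at u≈253, the shelf's end panel at u≈537 and both clips at (348,165) and (347,285).

```bash
python3 - <<'E'
from h import *
s=np.load('pics/w1.npz'); 
print('cap',ray(s,309,256,.157), tobox(ray(s,309,256,.157)))
for n,u,v,z in [('lid ff',250,162,.065),('lid fn',257,283,.065),('panel f',543,154,.066),('panel n',527,274,.066),('post f',349,145,.08),('post n',350,298,.08),('shelf f',388,157,.057),('flask top',280,10,.13),('beak base',403,70,0.),('stop',500,111,.065),('stopbase',474,115,0)]:
    p=ray(s,u,v,z); print(n,p.round(4),tobox(p).round(1))
P,_=cloud(s); B=tobox(P)
for zl,zh,yl,yh in ((.083,.095,30,75),(.083,.095,-60,-28)):
    m=(P[...,2]>zl)&(P[...,2]<zh)&(B[...,1]>yl)&(B[...,1]<yh)&(B[...,0]>-20)&(B[...,0]<45); b=B[m]; print(len(b), b.mean(0),b.min(0),b.max(0))
E
```

```text
cap [ 0.49092406 -0.05485102  0.157     ] [-16.99210967   2.38616165]
lid ff [ 0.5582 -0.0406  0.065 ] [-64.7  51.9]
lid fn [0.4713 0.0136 0.065 ] [-64.6 -50.5]
panel f [ 0.4384 -0.2384  0.066 ] [166.5  55.1]
panel n [ 0.3536 -0.185   0.066 ] [166.1 -45.2]
post f [ 0.5279 -0.1127  0.08  ] [12.5 64.4]
post n [ 0.4224 -0.0488  0.08  ] [ 14.1 -58.9]
shelf f [ 0.5012 -0.1355  0.057 ] [46.  53.9]
flask top [ 0.6169 -0.1165  0.13  ] [-31.5 141.9]
beak base [ 0.5525 -0.1924  0.    ] [ 67.1 127.5]
stop [ 0.4858 -0.2245  0.065 ] [129.6  87.9]
stopbase [ 0.4829 -0.2288  0.    ] [134.7  87.7]
100 [ 8.28850638 39.83199484] [ 5.53746881 33.60778162] [11.10000822 45.57902815]
89 [  6.97856112 -36.84919432] [  3.89973037 -43.50565341] [ 10.09000894 -32.14497217]
```

Call:
send_rows --commands '[[0,[0,0.026,-0.1],[0,0,0]],[0,[0,0,-0.13],[0,0,0]],[0,[0,0,-0.13],[0,0,0]],[0,[0,0,-0.1],[0,0,0]],[0,[0,0,0],[0,0,0]]]'

```text
clock: 2.3
tool_pos: [0.4887, -0.0504, 0.1046]
orientation: [-179.7, 0.0, -122.4]
force: [-0.3, 1.7, -0.8]
opening: 0.0875
```

Call:
send_rows --commands '[[0,[0.005,-0.014,-0.024],[0,0,0]],[0.3,[0,0,0],[0,0,0]],[1,[0,0,0],[0,0,0]],[1,[0,0,0],[0,0,0]],[1,[0,0,0],[0,0,0]],[1,[0,0,0],[0,0,0]],[1,[0,0,0],[0,0,0]]]'

```text
clock: 3.0
tool_pos: [0.4929, -0.0523, 0.1037]
orientation: [-179.4, 0.3, -122.2]
force: [0.4, -0.9, -1.5]
opening: 0.0454
```

Call:
send_rows --commands '[[1,[0,0,0.08],[0,0,0]],[1,[0,0,0.12],[0,0,0]],[1,[0,0,0.12],[0,0,0]],[1,[0,0,0],[0,0,0]]]'

```text
clock: 3.4
tool_pos: [0.4908, -0.0529, 0.185]
orientation: [-179.6, 0.1, -122.3]
force: [0.6, 0.5, -1.0]
opening: 0.0448
```

```bash
python3 - <<'E'
from h import *
o=sensors.get_obs(); print(o['tool_pos'],o['orientation'],o['joint_pos'].round(1),o['opening'],o['force'])
snap('side','s1')
E
```

```text
[ 0.4908214  -0.05285474  0.1849668 ] [-1.79594870e+02  1.11550807e-01 -1.22267473e+02] [ 16.9   5.  -25.6   0.3 -59.1  40.7] 0.044756348914145934 [ 0.57299626  0.46541833 -0.99844106]
```

View pics/s1.png

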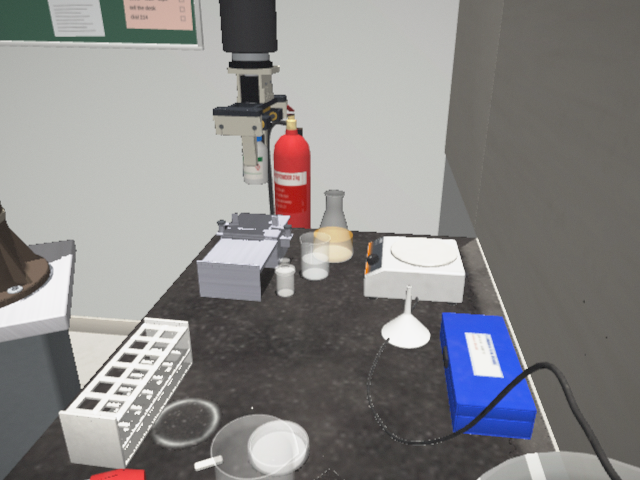

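The side view shows the bottle lifted and upright in the gripper at about (256,165), with the lid closed. Before placing it I'll check that the spot is bare.

```bash
python3 - <<'E'
from h import *
s=np.load('pics/scene0.npz'); P,_=cloud(s)
for c in [(.45,-.37),(.43,-.38),(.44,-.4)]:
    d=np.hypot(P[...,0]-c[0],P[...,1]-c[1]); m=(s['z_map']>0)
    tall=m&(P[...,2]>.012)&(P[...,2]<.5); print(c,d[tall].min(), (m&(d<.06)).sum())
K=s['mtx'];Rm=R.from_euler('xyz',s['attitude'],degrees=True).as_matrix()
p=Rm.T@(np.array([.45,-.37,0])-s['xyz']);print(K@p/p[2])
E
```

```text
(0.45, -0.37) 0.1295088043425042 2329
(0.43, -0.38) 0.11988432786162995 2389
(0.44, -0.4) 0.13267695522213455 2263
[429.42982988 280.15818618   1.        ]
```

Call:
send_rows --commands '[[1,[-0.008,-0.064,0],[0,0,0]],[1,[-0.016,-0.12,0],[0,0,0]],[1,[-0.02,-0.16,0],[0,0,0]],[1,[-0.02,-0.16,0],[0,0,0]],[1,[-0.02,-0.16,0],[0,0,0]],[1,[-0.02,-0.16,0],[0,0,0]],[1,[-0.02,-0.16,0],[0,0,0]],[1,[-0.02,-0.16,0],[0,0,0]],[1,[-0.01,-0.08,0],[0,0,0]],[1,[0,0,0],[0,0,0]]]'

```text
clock: 4.45
tool_pos: [0.4419, -0.3674, 0.1704]
orientation: [179.3, -0.0, -122.2]
force: [-0.1, 1.2, -0.8]
opening: 0.0447
```

Call:
send_rows --commands '[[1,[0,0,-0.1],[0,0,0]],[1,[0,0,-0.12],[0,0,0]],[1,[0,0,-0.12],[0,0,0]],[1,[0,0,-0.06],[0,0,0]],[1,[0,0,0],[0,0,0]]]'

```text
clock: 4.95
tool_pos: [0.4385, -0.3649, 0.0624]
orientation: [179.0, -0.0, -122.4]
force: [-1.1, -0.4, -1.6]
opening: 0.0447
```

Call:
send_rows --commands '[[1,[0,0,-0.06],[0,0,0]],[1,[0,0,-0.024],[0,0,0]],[1,[0,0,-0.008],[0,0,0]],[1,[0,0,0],[0,0,0]]]'

```text
clock: 5.35
tool_pos: [0.439, -0.3636, 0.0395]
orientation: [178.9, -0.0, -122.3]
force: [0.3, -0.8, -1.9]
opening: 0.0448
```

Call:
send_rows --commands '[[1,[0,0,-0.01],[0,0,0]],[1,[0,0,-0.004],[0,0,0]]]'

```text
clock: 5.55
tool_pos: [0.44, -0.3641, 0.039]
orientation: [179.1, -0.1, -122.3]
force: [-2.6, 2.1, 3.0]
opening: 0.0449
```

Upward force appears, so the bottle is touching the worktop. I'll release it.

Call:
send_rows --commands '[[0.3,[0,0,0],[0,0,0]],[0.1,[0,0,0],[0,0,0]],[0,[0,0,0],[0,0,0]],[0,[0,0,0],[0,0,0]],[0,[0,0,0.06],[0,0,0]],[0,[0,0,0.16],[0,0,0]],[0,[0,0,0.16],[0,0,0]],[0,[0,0,0.16],[0,0,0]],[0.5,[0,0,0],[0,0,0]]]'

```text
clock: 6.45
tool_pos: [0.4401, -0.3647, 0.1799]
orientation: [179.2, -0.1, -122.3]
force: [0.3, 0.1, -0.8]
opening: 0.0835
```

```bash
python3 - <<'E'
from h import *
o=sensors.get_obs(); print(o['tool_pos'],o['orientation'],o['joint_pos'].round(1),o['opening'])
a=snap('scene','sc2')['color'];b=snap('side','s2')['color']
cv2.imwrite('pics/m2.png',np.hstack([a[150:450,180:560],b[130:430,60:460]]))
E
```

```text
[ 0.44005456 -0.36467174  0.1798612 ] [ 1.79171650e+02 -1.06712250e-01 -1.22256664e+02] [-20.1  13.4 -15.8  -0.1 -61.7  77.9] 0.08347078870072637
```

View pics/m2.png

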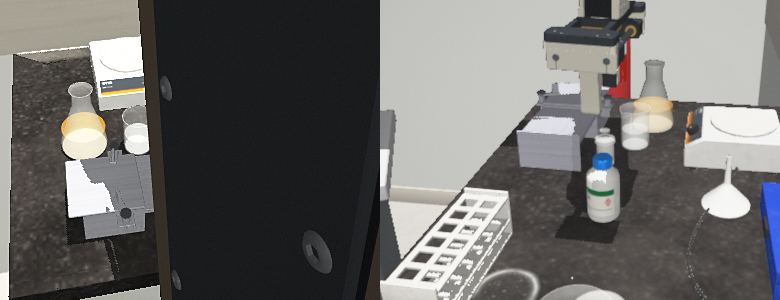

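The side view shows the bottle standing upright at (602,190) in the composite, with the glassware untouched. Next comes the near clip.

```bash
python3 - <<'E'
from h import *
for y in (1,-1):
  for p in [(-32,-33),(-17,-31),(2,-30),(16,-37),(28,-46),(38,-54),(36,-40)]: print(p[0],p[1]*y, fromb(p[0],p[1]*y).round(4))
E
```

```text
-32 -33 [ 0.4689 -0.0234]
-17 -31 [ 0.4626 -0.0372]
2 -30 [ 0.4534 -0.0538]
16 -37 [ 0.44  -0.062]
28 -46 [ 0.4261 -0.0674]
38 -54 [ 0.414  -0.0716]
36 -40 [ 0.4269 -0.0773]
-32 33 [ 0.5248 -0.0583]
-17 31 [ 0.5152 -0.07  ]
2 30 [ 0.5043 -0.0856]
16 37 [ 0.5028 -0.1012]
28 46 [ 0.5041 -0.1161]
38 54 [ 0.5056 -0.1288]
36 40 [ 0.4948 -0.1197]
```

Call:
send_rows --commands '[[1,[0.014,0.17,0],[0,0,0]],[1,[0.014,0.17,0],[0,0,0]],[1,[0.014,0.17,0],[0,0,0]],[1,[0.014,0.17,0],[0,0,0]],[1,[0.014,0.17,0],[0,0,0]],[1,[0.014,0.17,0],[0,0,0]],[1,[0.014,0.17,0],[0,0,0]],[1,[0.014,0.17,0],[0,0,0]],[1,[0,0,0],[0,0,0]]]'

```text
clock: 7.45
tool_pos: [0.4586, -0.0119, 0.1633]
orientation: [177.9, -0.6, -122.7]
force: [0.1, 0.1, 0.4]
opening: 0.0052
```

```bash
python3 - <<'E'
from h import *
o=sensors.get_obs(); print(o['tool_pos'],o['orientation'],o['joint_pos'].round(1),o['opening'],o['force'],tobox(o['tool_pos']))
b=snap('side','s3')['color'];a=snap('wrist','w3')['color']
cv2.imwrite('pics/m3.png',np.hstack([a[100:420,150:550],cv2.resize(b[60:300,150:450],(400,320))]))
E
```

```text
[ 0.45856141 -0.01188875  0.16334049] [ 177.94742883   -0.5761753  -122.69097845] [ 22.    4.4 -28.7  -1.6 -58.6  36.1] 0.005164087736914958 [0.06243919 0.13612858 0.37976151] [-36.29173584 -47.81963803]
```

View pics/m3.png

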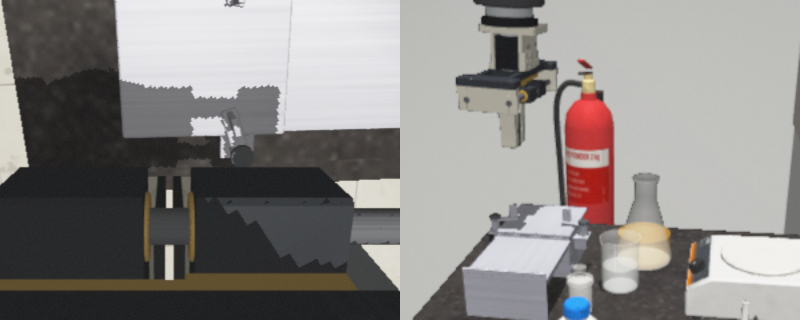

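```bash
cat >> h.py <<'E'
def need(bx,by,z,rpy=(180,0,-122)):
    o=sensors.get_obs(); t=np.r_[fromb(bx,by),z]; d=(t-o['tool_pos'])/.25
    r=(R.from_euler('xyz',rpy,degrees=True)*R.from_euler('xyz',o['orientation'],degrees=True).inv()).as_rotvec()/(2*np.pi)
    print('tcp',o['tool_pos'].round(4),'box',tobox(o['tool_pos']).round(1),'rpy',o['orientation'].round(1),'j',o['joint_pos'].round(0),'F',o['force'].round(1),'op',round(o['opening'],4),'t',o['clock'])
    print('  shift',d.round(3),'rows>=',np.linalg.norm(d)*.25/.05,'turn',r.round(4),np.linalg.norm(r)*360)
E
python3 -c "
from h import *
need(-34,-34,.078)"
```

```text
tcp [ 0.4579 -0.0147  0.1632] box [-33.5 -46.9] rpy [ 177.9   -0.6 -122.8] j [ 22.   4. -29.  -2. -59.  36.] F [ 0.1  0.1 -0.2] op 0.0015 t 7.55
  shift [ 0.045 -0.026 -0.341] rows>= 1.72312674712796 turn [-0.0016 -0.0059  0.0022] 2.328552836122983
```

Call:
send_rows --commands '[[1,[0.045,-0.026,-0.04],[-0.0016,-0.006,0.002]],[1,[0,0,-0.1],[0,0,0]],[1,[0,0,-0.1],[0,0,0]],[1,[0,0,-0.07],[0,0,0]],[1,[0,0,0],[0,0,0]]]'

```text
clock: 8.05
tool_pos: [0.4671, -0.0274, 0.0809]
orientation: [180.0, -0.1, -122.4]
force: [0.0, 0.1, 0.9]
opening: 0.0003
```

```bash
python3 -c "
from h import *
need(-34,-34,.077)"
```

```text
tcp [ 0.4671 -0.0274  0.0809] box [-27.6 -32.3] rpy [ 1.800e+02 -1.000e-01 -1.224e+02] j [ 21.  10. -36.   0. -44.  37.] F [0.  0.1 0.9] op 0.0003 t 8.05
  shift [ 0.008  0.025 -0.016] rows>= 0.15324440726951127 turn [ 0.0003 -0.0002  0.0011] 0.4081320133552317
```

Call:
send_rows --commands '[[1,[-0.018,-0.035,-0.008],[0,0,0]],[1,[-0.018,-0.035,-0.004],[0,0,0]],[1,[-0.018,-0.035,0],[0,0,0]],[1,[-0.027,-0.016,0],[0,0,0]],[1,[-0.027,-0.016,0],[0,0,0]],[1,[0,0,0],[0,0,0]]]'

```text
clock: 8.65
tool_pos: [0.4399, -0.0664, 0.0805]
orientation: [-179.8, 0.1, -122.6]
force: [0.3, -0.2, -0.5]
opening: 0.0004
```

```bash
python3 -c "
from h import *
need(28,-46,.077)
b=snap('side','s4')['color']; cv2.imwrite('pics/s4z.png',cv2.resize(b[150:300,180:330],(750,600)))"
```

```text
tcp [ 0.4399 -0.0664  0.0805] box [ 19.9 -34.8] rpy [-1.798e+02  1.000e-01 -1.226e+02] j [ 17.   8. -39.   0. -43.  40.] F [ 0.3 -0.2 -0.5] op 0.0004 t 8.65
  shift [-0.055 -0.004 -0.014] rows>= 0.2858927669700397 turn [0.0001 0.0007 0.0016] 0.6261480538267237
```

View pics/s4z.png

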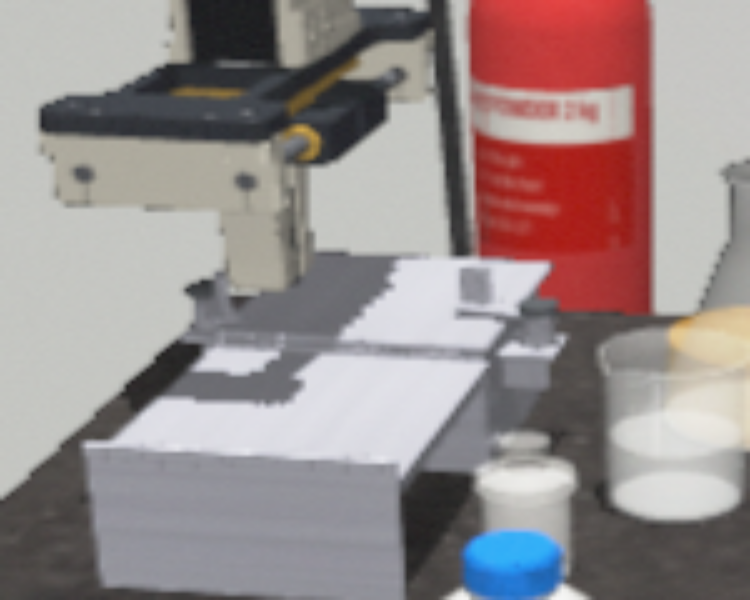

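Call:
send_rows --commands '[[1,[-0.028,-0.003,-0.012],[0,0,0]],[1,[-0.028,-0.003,0],[0,0,0]],[1,[-0.024,-0.012,0],[0,0,0]],[1,[-0.024,-0.012,0],[0,0,0]],[1,[0,0,0],[0,0,0]]]'

```text
clock: 9.2
tool_pos: [0.414, -0.0732, 0.0782]
orientation: [-179.6, 0.2, -122.4]
force: [2.6, 3.0, -1.5]
opening: 0.0002
```

```bash
python3 -c "
from h import *
need(38,-54,.077)
b=snap('side','s5')['color']; a=snap('wrist','w5')['color'];c=snap('scene','sc5')['color']
cv2.imwrite('pics/m5.png',np.hstack([cv2.resize(b[170:300,190:320],(400,400)),cv2.resize(c[260:400,220:360],(400,400))]))"
```

```text
tcp [ 0.414  -0.0732  0.0782] box [ 39.3 -53.1] rpy [-179.6    0.2 -122.4] j [ 17.   5. -42.   0. -42.  40.] F [ 2.6  3.  -1.5] op 0.0002 t 9.2
  shift [-0.     0.006 -0.005] rows>= 0.03942267811921436 turn [0.     0.0013 0.0012] 0.6416559316136331
```

View pics/m5.png

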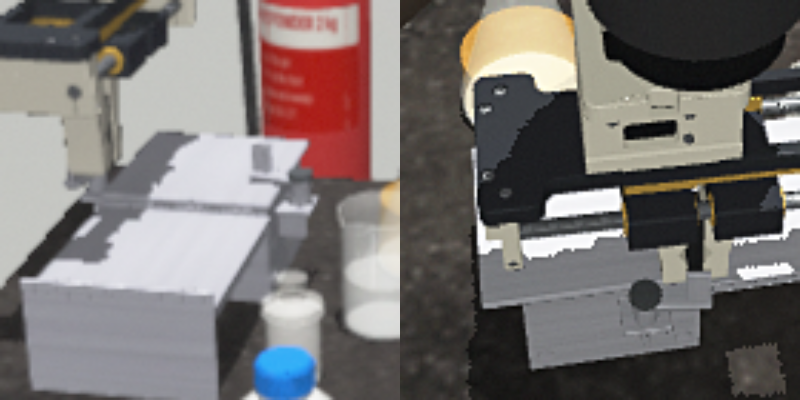

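The near clip now lies along the box side. I'll nudge it a bit further, then go to the far clip.

Call:
send_rows --commands '[[1,[-0.012,0.008,0],[0,0,0]],[1,[0.05,-0.03,0.02],[0,0,0]],[1,[0.03,0.0,0.12],[0,0,0]],[1,[0.1,0.0,0.04],[0,0,0]],[1,[0.15,0.06,0],[0,0,0]],[1,[0.15,0.06,0],[0,0,0]],[1,[0,0,0],[0,0,0]]]'

```text
clock: 10.05
tool_pos: [0.5305, -0.0506, 0.1236]
orientation: [-179.9, -0.3, -122.5]
force: [-1.0, 0.3, 0.1]
opening: 0.0003
```

```bash
python3 -c "
from h import *
need(-32,34,.077)
c=snap('scene','sc6')['color'];a=snap('wrist','w6')['color']
cv2.imwrite('pics/m6.png',np.hstack([cv2.resize(a[100:340,200:440],(400,400)),cv2.resize(c[260:400,220:360],(400,400))]))"
```

```text
tcp [ 0.5305 -0.0506  0.1236] box [-41.6  33.7] rpy [-179.9   -0.3 -122.5] j [ 16.  13. -25.   0. -52.  41.] F [-1.   0.3  0.1] op 0.0003 t 10.05
  shift [-0.019 -0.033 -0.186] rows>= 0.9518275434323303 turn [ 0.0009 -0.0003  0.0013] 0.5870116676879067
```

View pics/m6.png

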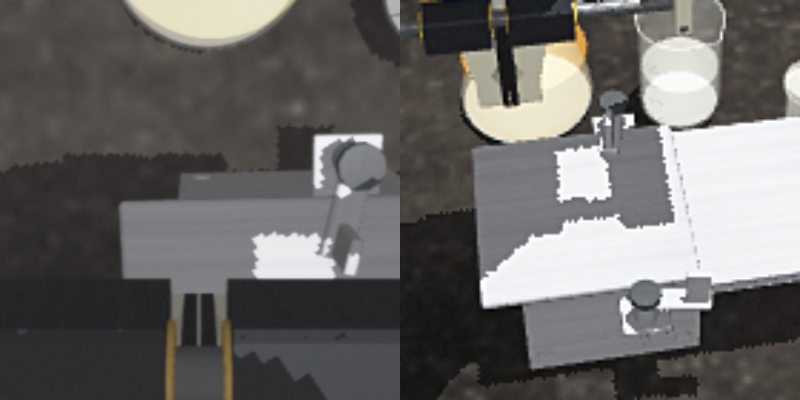

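Call:
send_rows --commands '[[1,[0,0,-0.08],[0,0,0]],[1,[0,0,-0.08],[0,0,0]],[1,[0,0,-0.025],[0,0,0]],[1,[0,0,0],[0,0,0]]]'

```text
clock: 10.55
tool_pos: [0.5215, -0.0532, 0.075]
orientation: [179.7, -0.6, -122.6]
force: [-0.1, 0.2, 1.2]
opening: 0.0002
```

```bash
python3 -c "
from h import *
need(2,32,.077)"
```

```text
tcp [ 0.5215 -0.0532  0.075 ] box [-34.6  27.4] rpy [ 179.7   -0.6 -122.6] j [ 16.  16. -29.   0. -46.  41.] F [-0.1  0.2  1.2] op 0.0002 t 10.55
  shift [-0.062 -0.134  0.008] rows>= 0.7390614001929326 turn [ 0.001  -0.0017  0.0017] 0.9255484301381894
```

Call:
send_rows --commands '[[1,[-0.016,-0.034,0.006],[0,0,0]],[1,[-0.016,-0.034,0.004],[0,0,0]],[1,[-0.016,-0.034,0],[0,0,0]],[1,[-0.016,-0.034,0],[0,0,0]],[1,[-0.005,-0.03,0],[0,0,0]],[1,[-0.005,-0.03,0],[0,0,0]],[1,[0,0,0],[0,0,0]]]'

```text
clock: 11.25
tool_pos: [0.5021, -0.1065, 0.0812]
orientation: [179.9, -0.4, -122.6]
force: [-0.2, 1.0, -1.4]
opening: 0.0004
```

```bash
python3 -c "
from h import *
need(28,46,.077)
need(38,55,.077)"
```

```text
tcp [ 0.5021 -0.1065  0.0812] box [20.9 39.2] rpy [ 179.9   -0.4 -122.6] j [ 10.  14. -30.   0. -46.  47.] F [-0.2  1.  -1.4] op 0.0004 t 11.25
  shift [ 0.008 -0.039 -0.017] rows>= 0.2140804235315405 turn [ 0.0008 -0.0008  0.0018] 0.7543303804451954
tcp [ 0.5021 -0.1065  0.0812] box [20.9 39.2] rpy [ 179.9   -0.4 -122.6] j [ 10.  14. -30.   0. -46.  47.] F [-0.2  1.  -1.4] op 0.0004 t 11.25
  shift [ 0.017 -0.092 -0.017] rows>= 0.4736460239854874 turn [ 0.0008 -0.0008  0.0018] 0.7543303804451954
```

Call:
send_rows --commands '[[1,[0.004,-0.02,-0.014],[0,0,0]],[1,[0.004,-0.02,0],[0,0,0]],[1,[0.004,-0.026,0],[0,0,0]],[1,[0.006,-0.028,0],[0,0,0]],[1,[0.004,-0.003,0],[0,0,0]],[1,[0,0,0],[0,0,0]]]'

```text
clock: 11.85
tool_pos: [0.5065, -0.1325, 0.0765]
orientation: [179.7, -0.5, -122.7]
force: [-2.3, 4.8, 2.5]
opening: 0.0004
```

```bash
python3 -c "
from h import *
need(38,57,.077)
c=snap('scene','sc7')['color'];a=snap('wrist','w7')['color']
cv2.imwrite('pics/m7.png',np.hstack([cv2.resize(a[50:350,170:470],(400,400)),cv2.resize(c[240:380,220:360],(400,400))]))"
```

```text
tcp [ 0.5065 -0.1325  0.0765] box [40.7 56.7] rpy [ 179.7   -0.5 -122.7] j [  7.  15. -29.   0. -46.  50.] F [-2.3  4.8  2.5] op 0.0004 t 11.85
  shift [0.007 0.008 0.002] rows>= 0.05452989753972183 turn [ 0.0007 -0.0015  0.0019] 0.8922198856478989
```

View pics/m7.png

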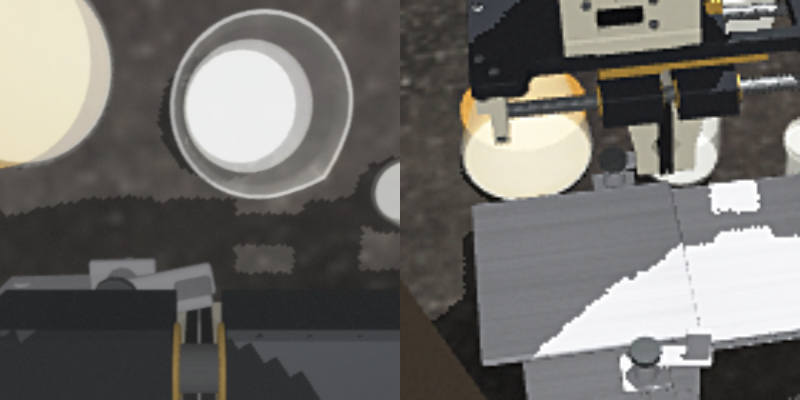

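Call:
send_rows --commands '[[1,[-0.05,0.032,0.01],[0,0,0]],[1,[0,0,0.15],[0,0,0]],[1,[0,0.04,0.19],[0,0,-0.0]],[1,[0.08,0.14,0.1],[0,0,-0.023]],[1,[0.08,0.14,0.05],[0,0,-0.023]],[1,[0.08,0.14,0.0],[0,0,-0.023]],[1,[0.0,0.1,0],[0,0,-0.023]],[1,[0,0,0],[0,0,-0.023]],[1,[0,0,0],[0,0,-0.023]],[1,[0,0,0],[0,0,-0.023]],[1,[0,0,0],[0,0,-0.023]]]'

```text
clock: 13.05
tool_pos: [0.5473, 0.0229, 0.2095]
orientation: [179.6, -0.1, 168.8]
force: [-0.0, 0.5, 1.0]
opening: 0.0001
```

```bash
cat >> h.py <<'E'
def pry(th):
    th=np.radians(th); z=np.r_[EX*np.cos(th),-np.sin(th)]; x=np.r_[-EY,0]; y=np.cross(z,x)
    return R.from_matrix(np.c_[x,y,z]).as_euler('xyz',degrees=True)
E
python3 -c "
from h import *
s=snap('wrist','w8')
for th in (90,60,30,15): print(th,pry(th)); need(-110,0,.2,pry(th))
"
```

```text
90 [-180.            0.          148.01728542]
tcp [0.5471 0.0228 0.2095] box [-112.6    8.9] rpy [ 1.796e+02 -1.000e-01  1.682e+02] j [ 23.   9. -17.  -0. -64. -34.] F [-0.8 -0.1 -1. ] op 0.0003 t 13.1
  shift [-0.036  0.01  -0.038] rows>= 0.26594446474035405 turn [-0.0012  0.0001 -0.0562] 20.227582461046712
60 [-150.            0.          148.01728542]
tcp [0.5471 0.0228 0.2095] box [-112.6    8.9] rpy [ 1.796e+02 -1.000e-01  1.682e+02] j [ 23.   9. -17.  -0. -64. -34.] F [-0.8 -0.1 -1. ] op 0.0003 t 13.1
  shift [-0.036  0.01  -0.038] rows>= 0.26594446474035405 turn [-0.079   0.0313 -0.0547] 36.37067924050811
30 [-120.            0.          148.01728542]
tcp [0.5471 0.0228 0.2095] box [-112.6    8.9] rpy [ 1.796e+02 -1.000e-01  1.682e+02] j [ 23.   9. -17.  -0. -64. -34.] F [-0.8 -0.1 -1. ] op 0.0003 t 13.1
  shift [-0.036  0.01  -0.038] rows>= 0.26594446474035405 turn [-0.1566  0.0625 -0.0506] 63.380947154416766
15 [-105.            0.          148.01728542]
tcp [0.5471 0.0228 0.2095] box [-112.6    8.9] rpy [ 1.796e+02 -1.000e-01  1.682e+02] j [ 23.   9. -17.  -0. -64. -34.] F [-0.8 -0.1 -1. ] op 0.0003 t 13.1
  shift [-0.036  0.01  -0.038] rows>= 0.26594446474035405 turn [-0.1954  0.0781 -0.0475] 77.6631638866662
```

View pics/w8.png

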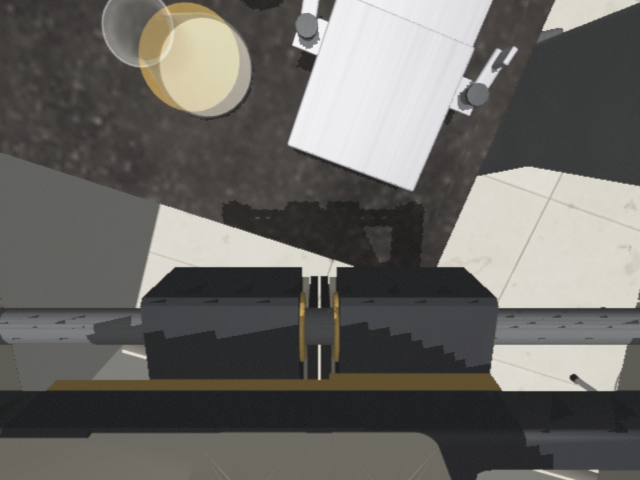

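Call:
send_rows --commands '[[1,[0,0,0],[-0.0196,0.0078,-0.0063]],[1,[0,0,0],[-0.0196,0.0078,-0.0063]],[1,[0,0,0],[-0.0196,0.0078,-0.0063]],[1,[0,0,0],[-0.0196,0.0078,-0.0063]],[1,[0,0,0],[0,0,0]]]'

```text
clock: 13.6
tool_pos: [0.5458, 0.0213, 0.2138]
orientation: [-149.1, -2.5, 158.6]
force: [-0.1, -0.2, -0.1]
opening: 0.0004
```

```bash
python3 -c "
from h import *
for th in (45,15): need(-120,0,.15,pry(th))
"
```

```text
tcp [0.5458 0.0213 0.2138] box [-110.6    8.5] rpy [-149.1   -2.5  158.6] j [ 34.  22. -13.  15. -83. -60.] F [-0.1 -0.2 -0.1] op 0.0004 t 13.6
  shift [-0.009  0.05  -0.255] rows>= 1.3008302526987885 turn [-0.0382  0.0115 -0.0283] 17.603614422880998
tcp [0.5458 0.0213 0.2138] box [-110.6    8.5] rpy [-149.1   -2.5  158.6] j [ 34.  22. -13.  15. -83. -60.] F [-0.1 -0.2 -0.1] op 0.0004 t 13.6
  shift [-0.009  0.05  -0.255] rows>= 1.3008302526987885 turn [-0.1125  0.0493 -0.0252] 45.14708665311312
```

Call:
send_rows --commands '[[1,[0,0,0],[-0.0188,0.0082,-0.0042]],[1,[0,0,0],[-0.0188,0.0082,-0.0042]],[1,[0,0,0],[-0.0188,0.0082,-0.0042]],[1,[0,0,0],[-0.0188,0.0082,-0.0042]],[1,[0,0,0],[-0.0188,0.0082,-0.0042]],[1,[0,0,0],[-0.0188,0.0082,-0.0042]],[1,[0,0,0],[0,0,0]]]'

```text
clock: 14.3
tool_pos: [0.5453, 0.022, 0.2168]
orientation: [-104.0, -0.6, 148.5]
force: [-0.0, -0.6, -1.7]
opening: 0.0001
```

```bash
python3 -c "
from h import *
for th in (15,): need(-120,0,.15,pry(th))
a=snap('side','s9')['color'];b=snap('scene','sc9')['color'];cv2.imwrite('pics/m9.png',np.hstack([a[0:400,100:500],b[80:480,100:500]]))
"
```

```text
tcp [0.5453 0.022  0.2168] box [-111.     7.8] rpy [-104.    -0.6  148.5] j [  37.   46.   -4.   23. -113.  -74.] F [-0.  -0.6 -1.7] op 0.0001 t 14.3
  shift [-0.007  0.047 -0.267] rows>= 1.3561602979849223 turn [ 0.0014 -0.003  -0.0015] 1.3082718902152166
```

View pics/m9.png

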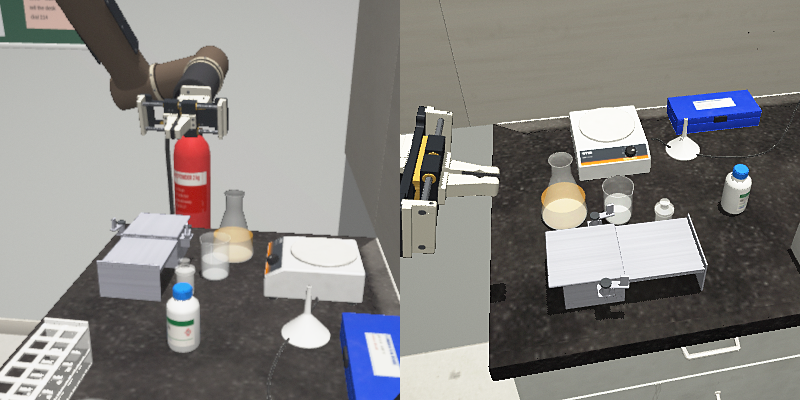

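The arm holds the pry pose. In the right-hand view the closed fingers point toward the box at (480,180), both clips are out, and the bottle stands at (738,190). I'll measure the fingertip cross-section from depth.

```bash
python3 -c "
from h import *
o=sensors.get_obs(); Rm=R.from_euler('xyz',o['orientation'],degrees=True)
for n in ('s9','sc9'):
    s=np.load('pics/'+n+'.npz'); P,_=cloud(s); T=Rm.inv().apply(P.reshape(-1,3)-o['tool_pos'])*1000
    for a,b in ((-3,3),(-8,-3),(-15,-8),(-25,-15),(-35,-25),(-50,-35)):
        m=(T[:,2]>a)&(T[:,2]<b)&(abs(T[:,0])<60)&(abs(T[:,1])<40); q=T[m]
        if len(q)>3: print(n,a,b,len(q),q.min(0).round(1),q.max(0).round(1))
    m=(T[:,2]>-40)&(abs(T[:,0])<60)&(abs(T[:,1])<40)&(T[:,2]<30); print('max z',np.percentile(T[m][:,2],[95,99,100]) )
"
```

```text
s9 -3 3 113 [-16.5  -8.7  -2.9] [15.6 14.6  3. ]
s9 -8 -3 25 [-16.8  -8.4  -7.9] [13.  11.3 -3. ]
s9 -15 -8 31 [-17.1  -8.7 -15. ] [16.2 12.  -8.4]
s9 -25 -15 53 [-19.6  -8.9 -25. ] [ 15.1  14.1 -15.1]
s9 -35 -25 61 [-20.7  -8.4 -34.9] [ 17.3  15.3 -25.1]
s9 -50 -35 85 [-23.1  -8.1 -49.8] [ 19.7  13.1 -35.1]
max z [4.27636378 5.27657462 6.01638938]
sc9 -3 3 80 [-14.8 -11.6  -3. ] [17.1  9.5  1. ]
sc9 -8 -3 124 [-14.8 -11.7  -8. ] [17.9 12.4 -3.1]
sc9 -15 -8 174 [-16.4 -11.5 -15. ] [18.2 11.6 -8.1]
sc9 -25 -15 249 [-15.9 -11.9 -25. ] [ 18.6  11.8 -15.1]
sc9 -35 -25 268 [-17.7 -12.1 -35. ] [ 21.   11.8 -25. ]
sc9 -50 -35 440 [-21.6 -11.9 -50. ] [ 23.3  12.7 -35. ]
max z [-1.81995666  0.26617012  0.9801245 ]
```

Call:
send_rows --commands '[[1,[-0.007,0.047,-0.05],[0.0014,-0.003,-0.0015]],[1,[0,0,-0.15],[0,0,0]],[1,[0,0,-0.15],[0,0,0]],[1,[0,0,-0.15],[0,0,0]],[1,[0,0,-0.12],[0,0,0]],[1,[0,0,0],[0,0,0]]]'

```text
clock: 15.0
tool_pos: [0.5475, 0.0399, 0.0705]
orientation: [-108.8, 0.9, 148.1]
force: [0.2, -0.5, -0.8]
opening: 0.0002
```

```bash
python3 -c "
from h import *
need(-120,0,.042,pry(15));need(-75,0,.042,pry(15))
"
```

```text
tcp [0.5475 0.0399 0.0705] box [-1.273e+02  1.000e-01] rpy [-108.8    0.9  148.1] j [  38.   54.   -3.   20. -102.  -80.] F [ 0.2 -0.5 -0.8] op 0.0002 t 15.0
  shift [-0.016 -0.025 -0.114] rows>= 0.5880403553745212 turn [-0.0077  0.0077 -0.0002] 3.9061634649969075
tcp [0.5475 0.0399 0.0705] box [-1.273e+02  1.000e-01] rpy [-108.8    0.9  148.1] j [  38.   54.   -3.   20. -102.  -80.] F [ 0.2 -0.5 -0.8] op 0.0002 t 15.0
  shift [-0.111 -0.177 -0.114] rows>= 1.1916972625881677 turn [-0.0077  0.0077 -0.0002] 3.9061634649969075
```

Call:
send_rows --commands '[[1,[-0.008,-0.012,-0.06],[-0.004,0.004,0]],[1,[-0.008,-0.012,-0.06],[-0.004,0.004,0]],[1,[-0.03,-0.05,0],[0,0,0]],[1,[-0.03,-0.05,0],[0,0,0]],[1,[0,0,0],[0,0,0]]]'

```text
clock: 15.5
tool_pos: [0.5319, 0.0126, 0.0476]
orientation: [-105.9, 0.3, 148.2]
force: [1.0, 0.2, 0.1]
opening: 0.0005
```

```bash
python3 -c "
from h import *
need(-75,0,.042,pry(15));need(-58,0,.042,pry(15))
a=snap('scene','sc10')['color'];b=snap('wrist','w10')['color'];cv2.imwrite('pics/m10.png',np.hstack([cv2.resize(a[220:420,120:320],(400,400)),b[0:400,120:520]]))
"
```

```text
tcp [0.5319 0.0126 0.0476] box [-95.9   1.4] rpy [-105.9    0.3  148.2] j [ 37.  56.  -7.  21. -99. -81.] F [1.  0.2 0.1] op 0.0005 t 15.5
  shift [-0.049 -0.068 -0.022] rows>= 0.4333512790229778 turn [-0.0018  0.0021 -0.0006] 1.0180608260151416
tcp [0.5319 0.0126 0.0476] box [-95.9   1.4] rpy [-105.9    0.3  148.2] j [ 37.  56.  -7.  21. -99. -81.] F [1.  0.2 0.1] op 0.0005 t 15.5
  shift [-0.085 -0.125 -0.022] rows>= 0.7663784623856176 turn [-0.0018  0.0021 -0.0006] 1.0180608260151416
```

View pics/m10.png

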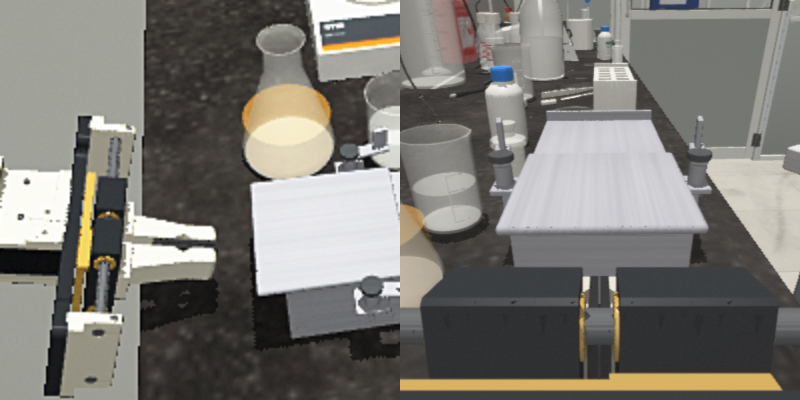

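The fingers line up with the middle of the lid front, just short of its edge (right view, edge at v≈225). I'll slide them under the overhang.

Call:
send_rows --commands '[[1,[-0.01,-0.015,-0.03],[-0.0018,0.002,0]],[1,[-0.025,-0.036,0],[0,0,0]],[1,[-0.025,-0.036,0],[0,0,0]],[1,[-0.012,-0.02,0],[0,0,0]],[1,[0,0,0],[0,0,0]]]'

```text
clock: 16.1
tool_pos: [0.5148, -0.0138, 0.0402]
orientation: [-105.2, 0.1, 148.4]
force: [0.4, 1.0, -0.2]
opening: 0.0003
```

```bash
python3 -c "
from h import *
need(-57,0,.042,pry(15))
a=snap('scene','sc11')['color'];b=snap('side','s11')['color'];cv2.imwrite('pics/m11.png',np.hstack([cv2.resize(a[270:400,180:310],(400,400)),cv2.resize(b[150:280,190:320],(400,400))]))
"
```

```text
tcp [ 0.5148 -0.0138  0.0402] box [-64.5   0.9] rpy [-1.052e+02  1.000e-01  1.484e+02] j [ 36.  56. -11.  21. -96. -82.] F [ 0.4  1.  -0.2] op 0.0003 t 16.1
  shift [-0.019 -0.023  0.007] rows>= 0.15434478073605723 turn [-0.0003  0.0006 -0.001 ] 0.4293699121669757
```

View pics/m11.png

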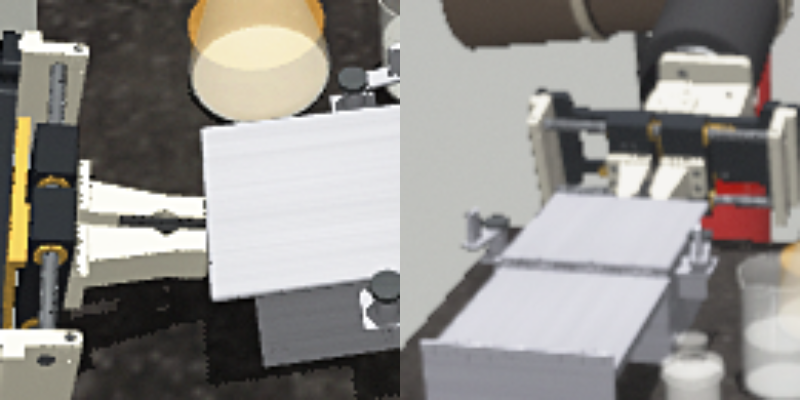

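Call:
send_rows --commands '[[1,[-0.018,-0.026,0.004],[0,0,0]],[1,[0,0,0],[0,0,0]]]'

```text
clock: 16.4
tool_pos: [0.5109, -0.0198, 0.0412]
orientation: [-105.3, 0.2, 148.4]
force: [-0.5, -0.3, -0.6]
opening: 0.0005
```

```bash
python3 -c "
from h import *
need(-57,0,.042,pry(15))
"
```

```text
tcp [ 0.5109 -0.0198  0.0412] box [-57.3   0.8] rpy [-105.3    0.2  148.4] j [ 36.  55. -12.  22. -96. -82.] F [-0.5 -0.3 -0.6] op 0.0005 t 16.4
  shift [-0.003  0.     0.003] rows>= 0.02343085311763698 turn [-0.0004  0.0008 -0.0011] 0.5141067369659479
```

Call:
send_rows --commands '[[1,[0,0,0.016],[0,0,0]],[1,[0,0,0.016],[0,0,0]],[1,[0,0,0.016],[0,0,0]],[1,[0,0,0],[0,0,0]]]'

```text
clock: 16.8
tool_pos: [0.5112, -0.0195, 0.054]
orientation: [-105.3, 0.2, 148.4]
force: [-0.6, 0.1, -0.2]
opening: 0.0002
```

```bash
python3 -c "
from h import *
need(-57,0,.072,pry(15))
a=snap('scene','sc12')['color'];b=snap('side','s12')['color'];cv2.imwrite('pics/m12.png',np.hstack([cv2.resize(a[270:400,180:310],(400,400)),cv2.resize(b[150:280,190:320],(400,400))]))
"
```

```text
tcp [ 0.5112 -0.0195  0.054 ] box [-57.7   0.8] rpy [-105.3    0.2  148.4] j [ 36.  54. -12.  22. -97. -81.] F [-0.6  0.1 -0.2] op 0.0002 t 16.8
  shift [-0.004 -0.001  0.072] rows>= 0.36042639443367624 turn [-0.0006  0.0009 -0.0011] 0.5629444916787011
```

View pics/m12.png

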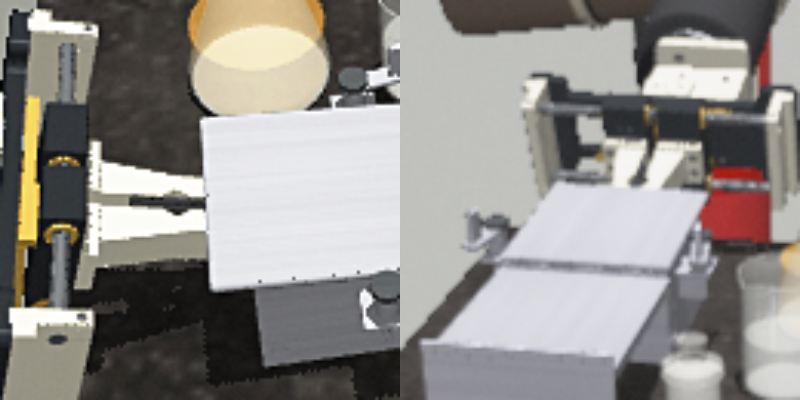

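The front edge is rising. I'll keep lifting until the fingertip's underside clears the wall.

Call:
send_rows --commands '[[1,[0,0,0.02],[0,0,0]],[1,[0,0,0.02],[0,0,0]],[1,[0,0,0.02],[0,0,0]],[1,[0,0,0.02],[0,0,0]],[1,[0,0,0.008],[0,0,0]],[1,[0,0,0],[0,0,0]]]'

```text
clock: 17.5
tool_pos: [0.511, -0.0195, 0.0775]
orientation: [-105.3, 0.2, 148.4]
force: [-0.3, -0.2, 0.0]
opening: 0.0004
```

```bash
python3 -c "
from h import *
need(-30,0,.076,pry(15))
a=snap('scene','sc13')['color'];b=snap('side','s13')['color'];cv2.imwrite('pics/m13.png',np.hstack([cv2.resize(a[270:400,180:310],(400,400)),cv2.resize(b[150:280,190:320],(400,400))]))
"
```

```text
tcp [ 0.511  -0.0195  0.0775] box [-57.6   0.7] rpy [-105.3    0.2  148.4] j [ 36.  52. -12.  22. -98. -81.] F [-0.3 -0.2  0. ] op 0.0004 t 17.5
  shift [-0.061 -0.092 -0.006] rows>= 0.5528483910085986 turn [-0.0005  0.0009 -0.0011] 0.5493384789457009
```

View pics/m13.png

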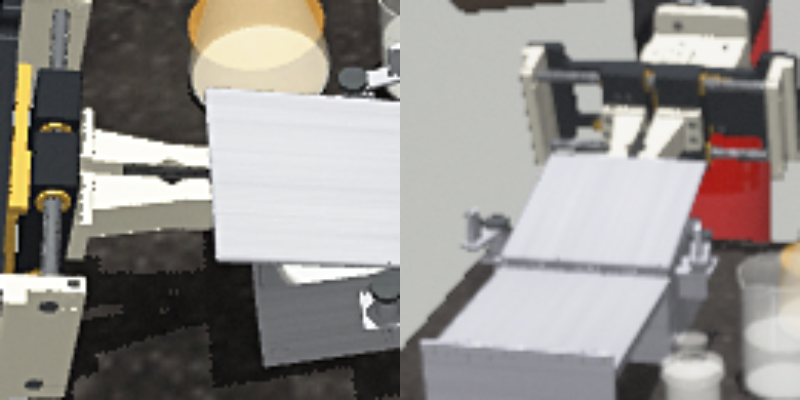

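Call:
send_rows --commands '[[1,[-0.021,-0.034,0],[0,0,0]],[1,[-0.021,-0.034,0],[0,0,0]],[1,[-0.021,-0.034,0],[0,0,0]],[1,[0,0,0],[0,0,0]]]'

```text
clock: 18.0
tool_pos: [0.4935, -0.0474, 0.0768]
orientation: [-105.3, 0.1, 148.4]
force: [-0.4, -0.7, -0.8]
opening: 0.0003
```

```bash
python3 -c "
from h import *
need(10,0,.076,pry(15))
a=snap('scene','sc14')['color'];b=snap('side','s14')['color'];cv2.imwrite('pics/m14.png',np.hstack([cv2.resize(a[270:400,180:310],(400,400)),cv2.resize(b[150:280,190:320],(400,400))]))
"
```

```text
tcp [ 0.4935 -0.0474  0.0768] box [-24.7   0.7] rpy [-1.053e+02  1.000e-01  1.484e+02] j [ 35.  51. -17.  23. -95. -81.] F [-0.4 -0.7 -0.8] op 0.0003 t 18.0
  shift [-0.076 -0.116 -0.003] rows>= 0.6939996021632464 turn [-0.0004  0.0007 -0.0012] 0.5206039729223653
```

View pics/m14.png

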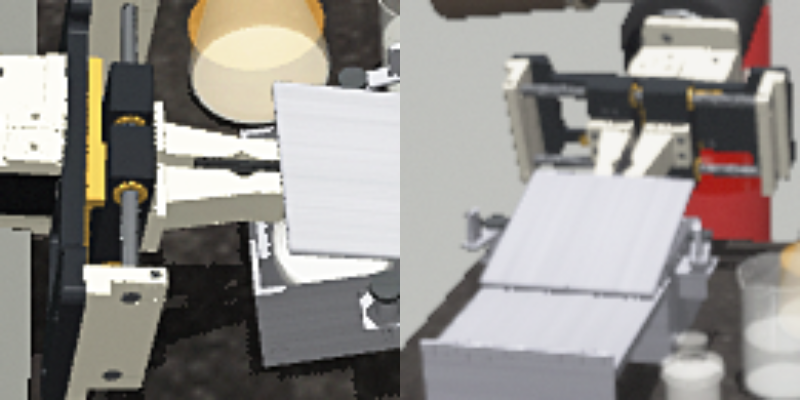

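The lid rides on the fingers and slides, and the dish is visible and undisturbed. I'll check clearance between the gripper's far end and the flask.

```bash
python3 -c "
from h import *
for n in ('sc14','s14'):
    s=np.load('pics/'+n+'.npz'); P,_=cloud(s); B=tobox(P); z=P[...,2]
    m=(z>.03)&(z<.25)&(B[...,0]>-110)&(B[...,0]<-60)&(s['z_map']>0)&(B[...,1]>40)&(B[...,1]<125)
    b=B[m];
    for lo in range(-110,-60,10):
        k=(b[:,0]>lo)&(b[:,0]<lo+10)
        if k.sum()>3: print(n,lo,k.sum(),np.percentile(b[k,1],[90,100]).round(0),z[m][k].min().round(3),z[m][k].max().round(3))
    # flask horizontal extents by height (toward box)
    m=(s['z_map']>0)&(B[...,0]>-90)&(B[...,0]<20)&(B[...,1]>85)&(B[...,1]<200)
    for zl in (.0,.02,.04,.06,.08,.1,.12):
        k=m&(z>zl+.005)&(z<zl+.02)
        if k.sum()>3: print('  flask z',zl,k.sum(),np.percentile(B[k],[2,98],axis=0).round(0).tolist())
s=np.load('pics/sc14.npz'); cv2.imwrite('pics/sc14z.png',cv2.resize(s['color'][180:380,100:360],None,fx=3,fy=3))
"
```

```text
sc14 -110 194 [87. 95.] 0.087 0.142
sc14 -100 193 [83. 89.] 0.086 0.139
sc14 -90 103 [84. 89.] 0.095 0.137
sc14 -80 5 [86. 87.] 0.129 0.133
sc14 -70 32 [124. 124.] 0.031 0.047
  flask z 0.0 227 [[-75.0, 103.0], [6.0, 142.0]]
  flask z 0.02 254 [[-70.0, 106.0], [4.0, 138.0]]
  flask z 0.04 450 [[-70.0, 108.0], [-2.0, 155.0]]
  flask z 0.06 259 [[-57.0, 119.0], [-10.0, 144.0]]
  flask z 0.08 198 [[-51.0, 125.0], [-15.0, 145.0]]
  flask z 0.1 248 [[-47.0, 129.0], [-17.0, 162.0]]
  flask z 0.12 132 [[-86.0, 86.0], [-14.0, 166.0]]
s14 -110 164 [95. 98.] 0.06 0.142
s14 -100 140 [90. 96.] 0.06 0.139
s14 -90 112 [90. 90.] 0.078 0.135
s14 -80 14 [89. 90.] 0.119 0.134
  flask z 0.0 188 [[-33.0, 146.0], [9.0, 185.0]]
  flask z 0.02 168 [[-27.0, 145.0], [7.0, 184.0]]
  flask z 0.04 195 [[-33.0, 119.0], [-1.0, 175.0]]
  flask z 0.06 205 [[-32.0, 124.0], [-6.0, 169.0]]
  flask z 0.08 166 [[-88.0, 86.0], [-12.0, 164.0]]
  flask z 0.1 164 [[-85.0, 86.0], [-14.0, 162.0]]
  flask z 0.12 97 [[-87.0, 85.0], [-13.0, 164.0]]
```

View pics/sc14z.png

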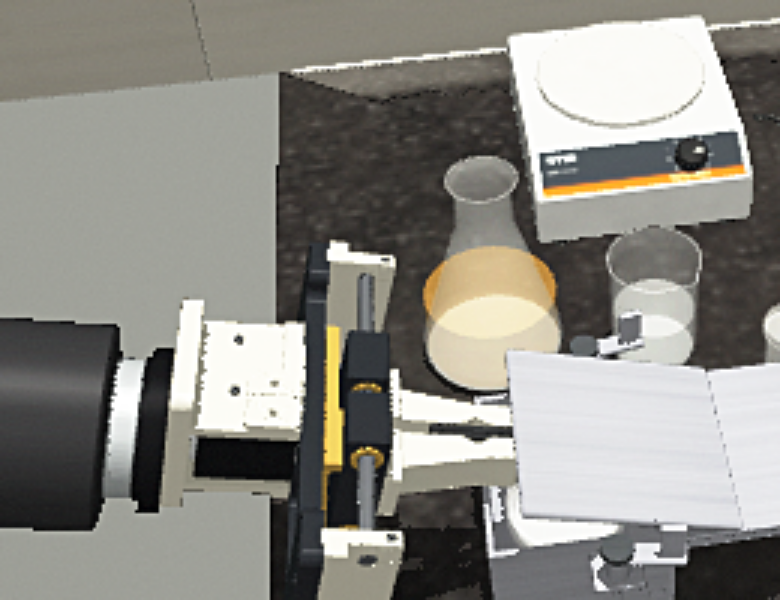

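The gripper clears the flask by about 15 mm. But at 15° its lower front corner would reach the rim height over the front wall late in the push, so I'll steepen the tool to 25° and raise it slightly.

```bash
python3 -c "
from h import *
need(-5,0,.082,pry(25))
"
```

```text
tcp [ 0.4945 -0.0465  0.0767] box [-25.9   1. ] rpy [-105.3    0.2  148.5] j [ 35.  51. -17.  23. -95. -81.] F [ 0.6 -0.2 -0.9] op 0.0003 t 18.1
  shift [-0.048 -0.069  0.021] rows>= 0.43239153278469894 turn [ 0.0231 -0.0138 -0.0012] 9.687423230976403
```

Call:
send_rows --commands '[[1,[-0.018,-0.027,0.007],[0.0077,-0.0046,-0.0004]],[1,[-0.018,-0.027,0.007],[0.0077,-0.0046,-0.0004]],[1,[-0.018,-0.027,0.007],[0.0077,-0.0046,-0.0004]],[1,[0,0,0],[0,0,0]]]'

```text
clock: 18.5
tool_pos: [0.482, -0.0662, 0.081]
orientation: [-115.3, 0.0, 148.1]
force: [0.5, 0.1, -2.1]
opening: 0.0002
```

```bash
python3 -c "
from h import *
need(40,0,.082,pry(25))
s=snap('scene','sc15');a=s['color'];b=snap('side','s15')['color'];cv2.imwrite('pics/m15.png',np.hstack([cv2.resize(a[270:400,200:330],(400,400)),cv2.resize(b[150:280,190:320],(400,400))]))
P,_=cloud(s);B=tobox(P)
"
```

```text
tcp [ 0.482  -0.0662  0.081 ] box [-2.6  0.8] rpy [-115.3    0.   148.1] j [ 33.  44. -21.  22. -87. -80.] F [ 0.5  0.1 -2.1] op 0.0002 t 18.5
  shift [-0.093 -0.143  0.004] rows>= 0.8530924316042082 turn [-0.0007  0.0006 -0.0004] 0.344329952791953
```

View pics/m15.png

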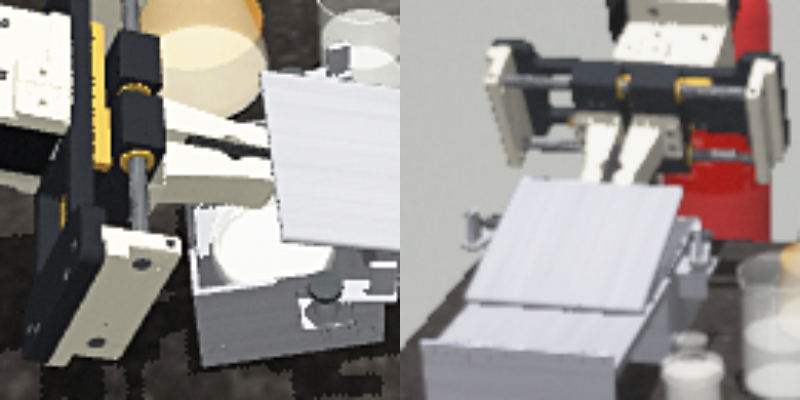

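Call:
send_rows --commands '[[1,[-0.022,-0.034,0.002],[0,0,0]],[1,[-0.022,-0.034,0],[0,0,0]],[1,[-0.022,-0.034,0],[0,0,0]],[1,[0,0,0],[0,0,0]]]'

```text
clock: 19.0
tool_pos: [0.4647, -0.0926, 0.079]
orientation: [-114.8, -0.1, 148.3]
force: [-0.4, -0.4, -0.7]
opening: 0.0008
```

```bash
python3 -c "
from h import *
need(46,0,.082,pry(25))
s=snap('scene','sc16');a=s['color'];b=snap('side','s16')['color'];cv2.imwrite('pics/m16.png',np.hstack([cv2.resize(a[260:400,210:350],(400,400)),cv2.resize(b[150:280,190:320],(400,400))]))
"
```

```text
tcp [ 0.4647 -0.0926  0.079 ] box [28.9  0.1] rpy [-1.148e+02 -1.000e-01  1.483e+02] j [ 32.  43. -25.  24. -85. -81.] F [-0.4 -0.4 -0.7] op 0.0008 t 19.0
  shift [-0.037 -0.058  0.012] rows>= 0.34709456456080257 turn [ 0.0004 -0.0004 -0.0008] 0.35001320658715745
```

View pics/m16.png

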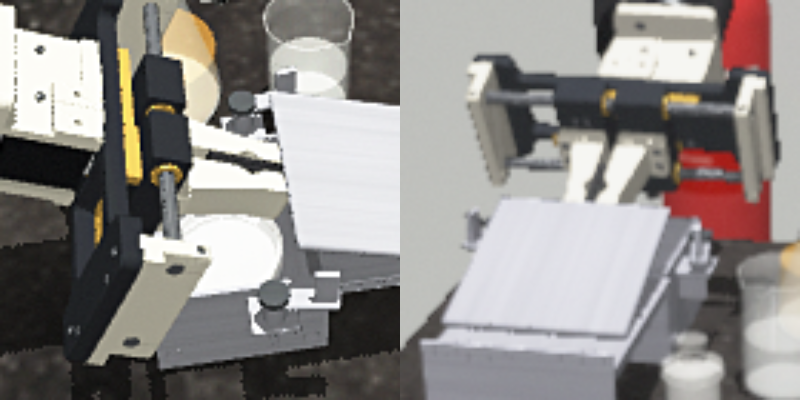

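```bash
python3 -c "
from h import *
s=np.load('pics/s16.npz');c=np.load('pics/sc16.npz')
for u,v in ((204,257.9),(266.4,257.9)): print(tobox(ray(s,u,v,.062)))
P,_=cloud(c);B=tobox(P);
m=(c['z_map']>0)&(P[...,2]>.062)&(P[...,2]<.105)&(abs(B[...,1])<60)&(B[...,0]>45); b=np.c_[B[m],P[m][:,2]*1000]
A=np.c_[b[:,:2],np.ones(len(b))]; k=np.linalg.lstsq(A,b[:,2],rcond=None)[0]; print('plane',k)
r=abs(A@k-b[:,2])<2; print(b[r].min(0),b[r].max(0),r.sum(),len(b))
# front edge by row
for yc in (-40,-20,20,40):
    q=(c['z_map']>0)&(abs(B[...,1]-yc)<3)&(abs(k[0]*B[...,0]+k[1]*B[...,1]+k[2]-P[...,2]*1000)<2.5); print(yc,B[q][:,0].min(),B[q][:,0].max())
"
```

```text
[149.22594184 -42.48756219]
[131.30876787  58.29750354]
plane [-5.28907304e-02 -1.06321701e-02  8.21368773e+01]
[ 67.21207117 -53.81978588  62.02101843] [416.24881944  51.72590209  80.4641947 ] 592 3364
-40 74.56379476696875 500.3743932517685
-20 -1.778471514961666 500.25012927178926
20 75.84521217283249 98.27079611201964
40 75.96473107549072 99.26878273784494
```

```bash
python3 -c "
from h import *
s=np.load('pics/s16.npz');c=np.load('pics/sc16.npz')
cv2.imwrite('pics/m16b.png',np.hstack([cv2.resize(c['color'][270:370,290:420],(520,400),interpolation=cv2.INTER_CUBIC)[:, :400],cv2.resize(s['color'][200:280,190:290],(500,400),interpolation=cv2.INTER_CUBIC)[:,:400]]))
"
```

```text
(no output)
```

View pics/m16b.png

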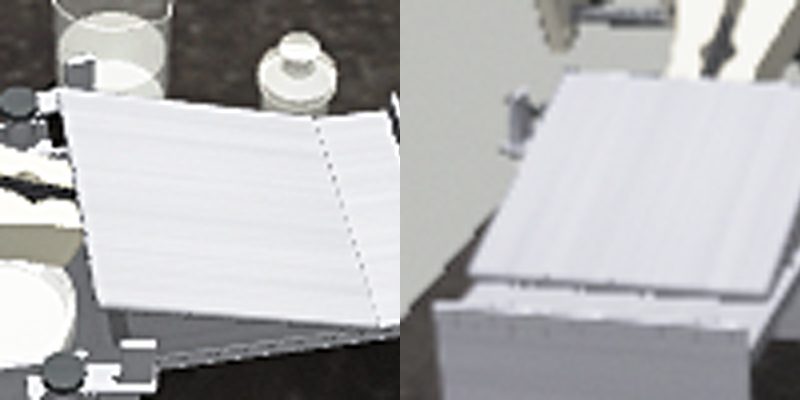

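```bash
python3 -c "
from h import *
s=np.load('pics/s16.npz');c=np.load('pics/sc16.npz')
for u,v in ((368.75,299.25),(385,351.25)): print('rear sc',tobox(ray(c,u,v,.062)))
for u,v in ((204,255.6),(264,259.6)): print('rear side',tobox(ray(s,u,v,.062)))
for z in (.085,.09,.095):
  for u,v in ((305.5,293),(315,346.25)): print('front',z,tobox(ray(c,u,v,z)))
"
```

```text
rear sc [132.29631725  50.59029197]
rear sc [132.89804147 -52.02926179]
rear side [140.79424697 -45.87008111]
rear side [138.27812584  56.17653071]
front 0.085 [30.58193097 58.00208811]
front 0.085 [ 30.85706258 -45.05999606]
front 0.09 [30.06665998 53.38944642]
front 0.09 [ 30.3393464  -48.75668893]
front 0.095 [29.55138899 48.77680474]
front 0.095 [ 29.82163022 -52.4533818 ]
```

Call:
send_rows --commands '[[1,[-0.017,-0.027,0.005],[0,0,0]],[1,[-0.017,-0.026,0.002],[0,0,0]],[1,[0,0,0],[0,0,0]]]'

```text
clock: 19.4
tool_pos: [0.4571, -0.1056, 0.0807]
orientation: [-114.9, -0.0, 148.4]
force: [-0.2, -0.8, -1.1]
opening: 0.0003
```

```bash
python3 -c "
from h import *
need(46,0,.082,pry(25))
c=snap('scene','sc17');s=snap('side','s17')
cv2.imwrite('pics/m17b.png',np.hstack([cv2.resize(c['color'][270:370,290:420],(520,400),interpolation=cv2.INTER_CUBIC)[:, :440],cv2.resize(s['color'][200:280,190:290],(500,400),interpolation=cv2.INTER_CUBIC)[:,:360]]))
"
```

```text
tcp [ 0.4571 -0.1056  0.0807] box [44.   0.6] rpy [-114.9   -0.   148.4] j [ 32.  42. -27.  24. -84. -81.] F [-0.2 -0.8 -1.1] op 0.0003 t 19.4
  shift [-0.006 -0.006  0.005] rows>= 0.049488277299972724 turn [ 0.0003 -0.0002 -0.001 ] 0.38551488087832864
```

View pics/m17b.png

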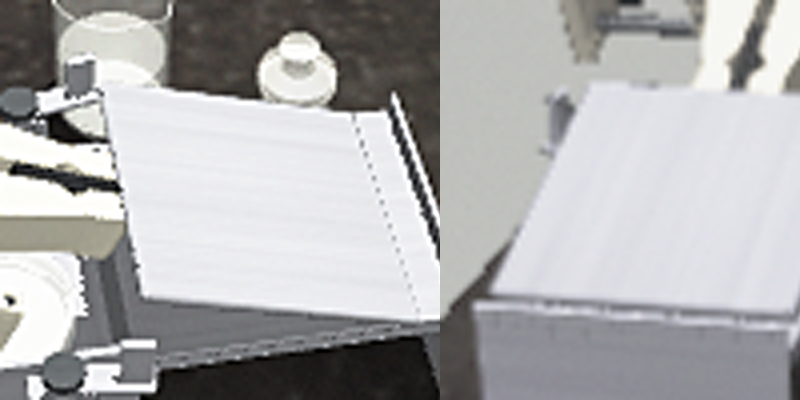

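```bash
python3 -c "
from h import *
c=np.load('pics/sc17.npz')
for u,v in ((378.25,298.25),(395,350.25)): print('rear sc',tobox(ray(c,u,v,.062)))
for u,v in ((316,293),(326,344)): print('front',tobox(ray(c,u,v,.09)))
for u,v in ((387.5,293.5),(400,329)): print('panel',tobox(ray(c,u,v,.066)))
"
```

```text
rear sc [148.02639144  50.43634182]
rear sc [147.80930759 -52.4927013 ]
front [46.23705454 50.98235523]
front [ 46.17763478 -47.24483786]
panel [164.20842975  54.81653235]
panel [164.43725263 -18.69455137]
```

Call:
send_rows --commands '[[1,[-0.015,-0.024,0.002],[0,0,0]],[1,[0,0,0],[0,0,0]],[1,[0,0,-0.018],[0,0,0]],[1,[0,0,-0.01],[0,0,0]],[1,[0,0,0],[0,0,0]]]'

```text
clock: 20.0
tool_pos: [0.4544, -0.111, 0.0734]
orientation: [-115.0, 0.0, 148.4]
force: [-0.1, 1.2, -1.5]
opening: 0.0003
```

```bash
python3 -c "
from h import *
need(46,0,.074,pry(25))
c=snap('scene','sc18');s=snap('side','s18')
cv2.imwrite('pics/m18b.png',np.hstack([cv2.resize(c['color'][270:370,290:420],(520,400),interpolation=cv2.INTER_CUBIC)[:, :440],cv2.resize(s['color'][200:280,190:290],(500,400),interpolation=cv2.INTER_CUBIC)[:,:360]]))
"
```

```text
tcp [ 0.4544 -0.111   0.0734] box [50.   1.2] rpy [-115.     0.   148.4] j [ 31.  42. -28.  25. -83. -81.] F [-0.1  1.2 -1.5] op 0.0003 t 20.0
  shift [0.004 0.016 0.002] rows>= 0.08417311826610695 turn [ 0.0001  0.0001 -0.0012] 0.4329149627245351
```

View pics/m18b.png

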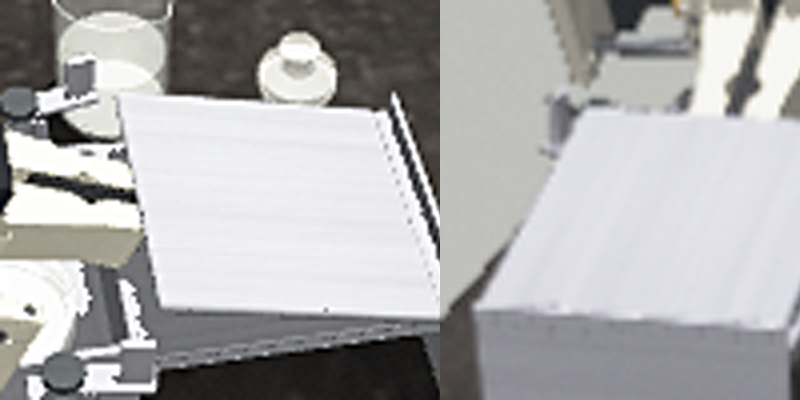

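Call:
send_rows --commands '[[1,[0.08,0.128,0.0],[0,0,0]],[1,[0.1,0.16,0.02],[0,0,0]],[1,[0.1,0.16,0.1],[0,0,0]],[1,[0,0,0],[0,0,0]]]'

```text
clock: 20.5
tool_pos: [0.5229, 0.0008, 0.1046]
orientation: [-114.7, -0.1, 148.3]
force: [-0.0, -0.0, -0.1]
opening: 0.0007
```

```bash
python3 -c "
from h import *
need(46,0,.074,pry(25))
c=snap('scene','sc19');s=snap('side','s19')
cv2.imwrite('pics/m19.png',np.hstack([cv2.resize(c['color'][250:400,220:420],(533,400),interpolation=cv2.INTER_CUBIC)[:, :533],cv2.resize(s['color'][200:300,190:256],(264,400),interpolation=cv2.INTER_CUBIC)]))
cv2.imwrite('pics/m19b.png',cv2.resize(s['color'][200:310,180:310],(780,600),interpolation=cv2.INTER_CUBIC)[:600])
"
```

```text
tcp [0.5229 0.0008 0.1046] box [-81.1  -0. ] rpy [-1.147e+02 -1.000e-01  1.483e+02] j [ 36.  46. -11.  20. -96. -78.] F [-0.  -0.  -0.1] op 0.0007 t 20.5
  shift [-0.269 -0.431 -0.122] rows>= 2.6148625417337494 turn [ 0.0007 -0.0007 -0.0007] 0.4229851654820364
```

View pics/m19.png

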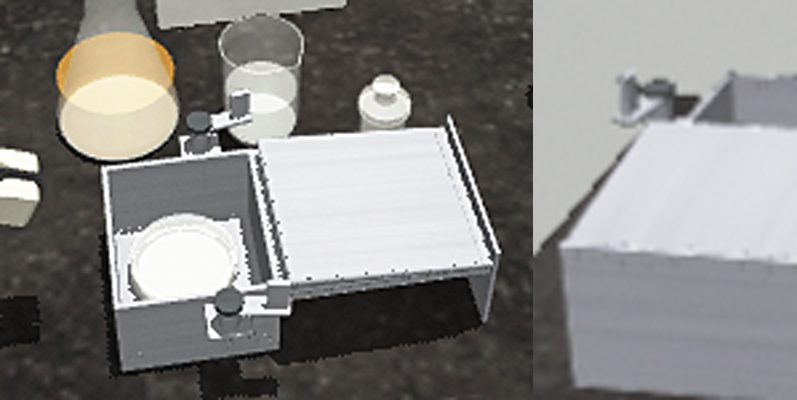

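View pics/m19b.png

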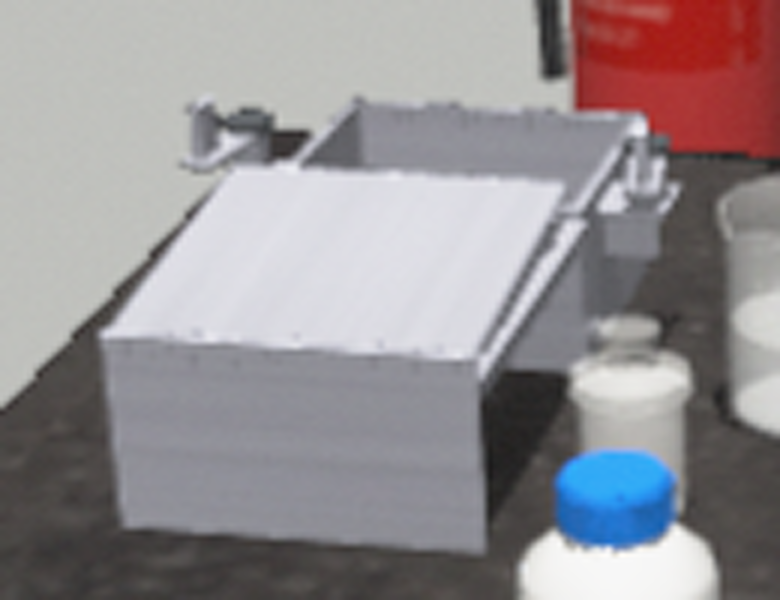

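```bash
python3 -c "
from h import *
c=np.load('pics/sc19.npz');P,_=cloud(c);B=tobox(P)
for u,v,z in ((317.6,302.5,.0715),(327.7,356.9,.0715),(403.9,349.4,.062),(385.1,298,.062)): print(tobox(ray(c,u,v,z)).round(1))
m=(c['z_map']>0)&(abs(B[...,1])<45)&(B[...,0]>60)&(B[...,0]<145)&(P[...,2]>.05)&(P[...,2]<.09);b=B[m];z=P[m][:,2]*1000
k=np.linalg.lstsq(np.c_[b-[100,0],np.ones(len(b))],z,rcond=None)[0];print('plane',k,'z at front 45, rear 155:',k[2]-55*k[0],k[2]+55*k[0])
for nm,sg in (('near',-1),('far',1)):
    m=(c['z_map']>0)&(P[...,2]>.083)&(P[...,2]<.094)&(B[...,0]>20)&(B[...,0]<60)&(B[...,1]*sg>45)&(B[...,1]*sg<85);q=B[m].mean(0);print(nm,m.sum(),q, np.arctan2(q[0]-15,64-sg*q[1]))
# bottle: blue cap in side view
s=np.load('pics/s19.npz');P2,_=cloud(s)
hsv=cv2.cvtColor(s['color'],cv2.COLOR_BGR2HSV);mm=cv2.inRange(hsv,(95,150,80),(125,255,255));mm[:,350:]=0
q=P2[(mm>0)&(s['z_map']>0)];q=q[(q[:,2]>0.05)&(q[:,2]<.2)];print('cap',q.mean(0),q[:,2].max())
for n in ('scene0','sc19'):
    s=np.load('pics/'+n+'.npz');
a=np.load('pics/scene0.npz')['color'][225:300,290:380].astype(int);d=abs(a-c['color'][225:300,290:380]).max(2);print('diff beaker/stoppered area',(d>40).sum())
"
```

```text
[48.3 47.5]
[ 47.4 -56. ]
[161.1 -53. ]
[159.2  49.3]
plane [-9.31992329e-02 -1.85825835e-03  6.76214369e+01] z at front 45, rear 155: 72.74739467597848 62.49547906186126
near 49 [ 40.2759759  -67.41285302] 1.7050082230003178
far 36 [38.44634601 69.40172636] 1.797231958239839
cap [ 0.4349938  -0.37084871  0.0880773 ] 0.09280628584296674
diff beaker/stoppered area 176
```

Call:
send_rows --commands '[[1,[0.02,0.05,0.1],[0,0,0]],[1,[0,0,0.06],[0,0,0]],[1,[0,0,0],[0,0,0]],[1,[0,0,0],[0,0,0]]]'

```text
clock: 21.0
tool_pos: [0.52, 0.0062, 0.1429]
orientation: [-114.0, -0.5, 147.8]
force: [-0.1, -0.5, -1.1]
opening: 0.0003
```

```bash
python3 -c "
from h import *
need(46,0,.074,pry(25))
c=snap('scene','sc20');s=snap('side','s20')
cv2.imwrite('pics/m20.png',np.hstack([c['color'][150:450,180:560],s['color'][130:430,100:500]]))
"
```

```text
tcp [0.52   0.0062 0.1429] box [-84.2  -5.3] rpy [-114.    -0.5  147.8] j [  37.   44.  -10.   19. -100.  -77.] F [-0.1 -0.5 -1.1] op 0.0003 t 21.0
  shift [-0.258 -0.453 -0.275] rows>= 2.9469408227092933 turn [ 0.0015 -0.0026  0.0005] 1.0862781904081644
```

View pics/m20.png

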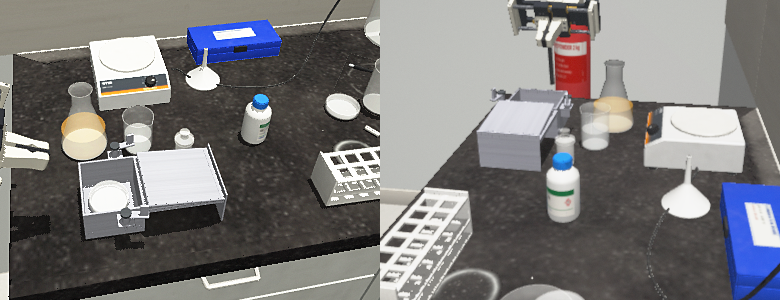

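The picture shows the lid on the shelf at (180,178), both clips out, the dish in the box at (108,197), the bottle upright at (256,120), and the glassware in place. The arm is clear, so I'm handing the job in.

```bash
python3 -c "
from plant import order
print(order.close_job())"
```

```text
the job is handed in; nothing more can be done
None
```

The box is open and the job is handed in at about 21 s of the 69 s allowed. No verdict was reported.

I set the bottle down on the bare worktop right of the glassware and swung both clips out. I then pried the lid's front edge up with the shut fingers, slid the lid onto the shelf, and pulled the arm clear.

| Check before handing in | Measured | Required |
|---|---|---|
| Lid x in the box frame | about 104 mm | 86–125 mm |
| Lid y | about -3 mm | within ±25 mm |
| Lid z | about 62 mm | 55–70 mm |
| Lid tilt | about 0.093 rad, which fits lip down on the shelf | below 0.15 rad |
| Near clip | about 1.70 rad | above 1.3 rad |
| Far clip | about 1.8 rad, so at its 1.75 stop within measuring error | above 1.3 rad |

- **Bottle:** the cap top measured about 93 mm and it looked upright in both views. I did not measure its tilt separately.
- **Glassware and dish:** they looked undisturbed in the last pictures. I checked this by eye, not by measuring how far each had moved.
- **Disagreement:** the scene and side cameras differed by up to about 8 mm along the box on the lid's rear edge during the push. Scene-camera readings of the shelf's end panel agreed with its known position to about 1 mm, so I relied on the scene camera.

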